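# Set the paper trimmer for a wavy cut

### The arm

A 6-joint arm with a two-finger parallel gripper is mounted at the origin on the work surface. World frame = base frame: x ahead of the robot, y to its left, z up, the work surface at z = 0. Lengths are in m, angles in rad, forces in N, time in s.
With the tool pointing down it reaches from about 0.325 to 0.775 m from the base axis. Payload 5.5 kg.
Tool frame: the origin (TCP) lies midway between the tips of the shut fingers; the grasp point (between the pads) lies 19 mm behind it; y points along the fingers, z is the direction in which the jaws open and shut, and the axes are right-handed (so a half turn about y gives the same grasp; the last joint's range is limited). The gripper opens to 88 mm and grips with 3 to 60 N. Pads are 20 mm wide; open, the fingers measure 115 mm over their backs; the gripper's body (75 mm by 178 mm) begins 61 mm behind the grasp point.
Start: joints at [1.198, 0.091, 1.231, -0, 1.82, -0.057], TCP at [0.186, 0.57, 0.201] pointing down, gripper open.
Joint ranges: [-2.87, 2.87], [-0.86, 2.18], [0.17, 2.46], [-1.51, 4.65], [0.06, 2.69], [-2.65, 2.65]. Speed limits (rad/s): [2.57, 2.57, 3.01, 3.14, 3.14, 3.14].

### API

Orientations are given as a unit quaternion [x, y, z, w].
In Python, from cell import robot, imaging gives the robot as it stands. The module is installed in compiled form; this text tells all that it offers.
- The arm moves only by the tool apply_moves, never from a script. Its argument "commands" is a list of rows, each a list of 2 entries, a list of its own where there are three numbers: the shift along the world's x, y, z in m, then the turn, a rotation vector about the world's x, y, z in rad. In form: [[[dx, dy, dz], [wx, wy, wz]], ...]. A call has 1 to 8 rows; each row shifts and turns the pose as measured when the row begins; what a row does not reach is not made up. A row lasts 1/10 s, in which the tool goes at most 50 mm and 8.59 degrees, less where a joint would pass 70% of its speed; a pose out of reach is approached as far as the arm can. A call with a gripper value outside its range is refused whole. "gripper" is the opening in per cent of the stroke, from 0 (shut) to 100 (fully open), set as the call begins (left out, the last holds). The fingers move at their own pace and stop on an object; "force" is the grip in N (left out, the last holds). Time passes only in rows, so rows that do not move let the fingers close. It gives the time, the measured TCP pose, the force and the opening at its end, in the units of the state.
- robot.state(): the state, without advancing time (a new reading comes with each control period).
- imaging.grab_frame(name): name is "scene" or "side" or "wrist"; returns a dict with "frame" (400x640x3 uint8, red, green, blue), "K" (3x3 intrinsics, pixels), "R" (3x3) and "t" (3): a world point X has camera coordinates R X + t. Camera axes: x right, y down, z forward; pixel columns grow to the right and rows downward; lengths in m; the calibration is good to about 2 mm. A picture is of the moment at which its call begins. There is no depth.
- robot.finish_job(): hands the job in, once; it reports no verdict.
The state is a dict: "time_s": time; "q": joint angles; "dq": joint speeds; "tau": joint torques, N m; "tool_pos": TCP position; "ee_rot": TCP orientation; "wrist_force": force on the tool from outside, world axes, zero at the start; "wrist_torque": the same for the moment, N m; "finger_gap": finger opening in m.
Only numpy, scipy, OpenCV 4.12 (cv2) and the standard library are available. Lean on these libraries where they do the work, as an engineer would, in place of code of your own. Each camera call takes 0.05 s, during which the arm holds its last target.

### The job

Get the paper trimmer ready for a wavy-edged cut: with a fingertip, push the tab of the blade selector on the cutting head round until it clicks in at the wavy line, and push the cutting head all the way along its rail to the end with the paper fence. Only push, without forcing anything: do not take the tab between the fingers, do not lift the trimmer or shove it out of its place, and leave the other things as they are. Finish with the arm clear of everything.

Things in the scene. Friction and masses are not known exactly. Their poses are not given: they have to be found in the camera images.
- trimmer: Paper trimmer, loose, 3.6 kg, on rubber feet (slides if pushed with 15 N or more). Deck 240 mm (x) by 460 mm (y), top 18 mm above the table. Origin: centre of its underside; x points away from the robot's side, y to the left as the robot sees it, z up. Rail along y at x = +50 mm, 26 mm wide, its top 42 mm above the table, between two end blocks (30 mm long at y = +-205 mm, 64 mm high).
- fence (a point): Centre of the top of the paper fence: a bare aluminium strip, 100 by 12 mm, 6 mm high, lying across the deck at the trimmer's left end (+y), in front of the rail. It marks the end where a cut starts.
- head (a joint): Place of the cutting head along the rail, m: 0 = hard against the end block at the fence end (its travel stops there), growing to 0.25 towards the other end (trimmer -y). It stays where it is left and slides at a steady push of about 6 N.
- head_axis (a point): On the selector's turning axis, at the flat top of the cutting head, 74 mm above the table, over the rail; axes parallel to the trimmer's. The head is a grey block: from this point 62 mm to -x, 42 mm to +x (plus a 10 mm blade guard), 62 mm to each side along y, 52 mm down. Its side faces (+y and -y) are flat and upright and can be pushed anywhere, also above the rail.
- dial (a joint): Blade selector angle, rad, growing anticlockwise seen from above: the tab, on the robot's side, goes from the robot's left to its right. Four click stops, each at its printed line style: 0 one straight line, 0.70 dashes, 1.40 wavy line, 2.10 two parallel lines; ends at -0.12 and 2.22. Let go, it springs to the nearest click stop, unless it stands right on a hump, half-way between. 1 to 2 N at the tab.
- tab (a point): Middle of the top edge of the selector's tab, 102 mm above the table. The tab is an upright dark fin 8 mm thick, 26 mm long radially (12 to 38 mm from the axis), standing 22 mm above the low selector disc (radius 30 mm, 6 mm high; central boss 4 mm higher). x points radially outwards, at the line style in use; y the way the tab moves as dial grows.
- mark_straight (a point): Centre of the printed straight line on the head's top, 50 mm from the selector's axis.
- mark_dashes (a point): Centre of the printed row of dashes on the head's top, 50 mm from the selector's axis.
- mark_wave (a point): Centre of the printed wavy line (20 mm long) on the head's top, 50 mm from the selector's axis: the position wanted, third from the left.
- mark_double (a point): Centre of the printed pair of parallel lines on the head's top, 50 mm from the selector's axis.
- pencil: Bystander, to be left alone: pencil lying on the trimmer's deck, 175 mm long, 7.5 mm thick. Origin at the centre of its underside.
- eraser: Bystander, to be left alone: eraser on the deck, 45 by 20 by 12 mm. Origin at the centre of its underside.
- paint_tube: Bystander, to be left alone: paint tube lying left of the trimmer, 130 by 50 by 26 mm. Origin at the centre of its underside.
- pot_a: Bystander, to be left alone: closed paint pot on the deck, 48 mm across, 42 mm high. Origin at the centre of its underside.
- pot_b: Bystander, to be left alone: closed paint pot left of the trimmer, 48 mm across, 42 mm high. Origin at the centre of its underside.
- brush: Bystander, to be left alone: paint brush lying on the right between trimmer and tray, 190 mm long. Origin at the centre of its underside.
- glue: Bystander, to be left alone: glue bottle left of the trimmer, 48 mm across, 120 mm high. Origin at the centre of its underside.

How it is judged:
By the outcome, as a careful person would: the job done as asked, in the order asked, and still so for the second after the job is handed in, with the robot touching nothing.
It also fails if it takes over 45 s, if anything falls off the work surface, if the arm or the gripper's body presses on something with over 40 N, if the wrist force passes 120 N, or if a joint passes its speed limit or range.

## Working session

There is one attempt and no reset: what is moved stays moved. The work goes in short steps, Python scripts to look and compute and a tool call to move; the robot and the scene stay as the last step left them, time stands still between calls to the robot, and variables do not carry over. Pictures are saved under pics/ and viewed, and the job is handed in when it is done.

Besides the shell and the picture viewer there is one more tool, called after "Request:" by a JSON object that holds its "method" and its "body". apply_moves: Moves the arm, as the interface text tells. Its arguments: {"type":"object","properties":{"commands":{"type":"array","items":{"type":"array"}},"gripper":{"type":"number"},"force":{"type":"number"}},"required":["commands"]}

```bash
mkdir -p pics; ls
cat > h.py <<'E'
from cell import robot, imaging
import cv2, numpy as np
def grab(n,save=None):
    f=imaging.grab_frame(n)
    if save: cv2.imwrite('pics/'+save,cv2.cvtColor(f['frame'],cv2.COLOR_RGB2BGR))
    return f
def ray(f,uv):
    K,R,t=map(np.array,(f['K'],f['R'],f['t']))
    d=R.T@np.linalg.inv(K)@np.array([uv[0],uv[1],1.]); return -R.T@t,d
def onz(f,uv,z):
    c,d=ray(f,uv); return c+d*(z-c[2])/d[2]
def proj(f,X):
    p=f['K']@(f['R']@np.array(X,float)+f['t']); return p[:2]/p[2]
E
python3 - <<'E'
from h import *
s=robot.state(); print({k:np.round(v,3) for k,v in s.items()})
for n in ['scene','side','wrist']:
    f=grab(n,n+'0.png'); print(n, np.round(-np.array(f['R']).T@f['t'],3), np.round(f['R'],2).tolist(), f['K'][0][0])
E
```

```text
pics
{'time_s': np.float64(0.0), 'q': array([ 1.198,  0.092,  1.232,  0.   ,  1.82 , -0.057]), 'dq': array([-0.001,  0.   , -0.001, -0.001, -0.001, -0.002]), 'tau': array([ 0.0000e+00, -4.4645e+01, -4.0645e+01,  7.0000e-02,  3.0000e-02,
       -0.0000e+00]), 'tool_pos': array([0.186, 0.57 , 0.2  ]), 'ee_rot': array([ 0.699, -0.111,  0.111, -0.698]), 'wrist_force': array([0.881, 0.545, 0.575]), 'wrist_torque': array([ 0.042, -0.004, -0.002]), 'finger_gap': np.float64(0.088)}
scene [1.033 0.749 1.147] [[-0.82, 0.58, 0.01], [0.44, 0.64, -0.63], [-0.37, -0.51, -0.77]] 493.2458460939255
side [ 0.049 -0.617  0.996] [[0.81, -0.58, 0.01], [-0.44, -0.62, -0.65], [0.38, 0.53, -0.76]] 419.3324907305288
wrist [0.123 0.591 0.384] [[0.31, 0.95, -0.0], [0.92, -0.3, 0.25], [0.24, -0.08, -0.97]] 291.53850877352056
```

View pics/scene0.png

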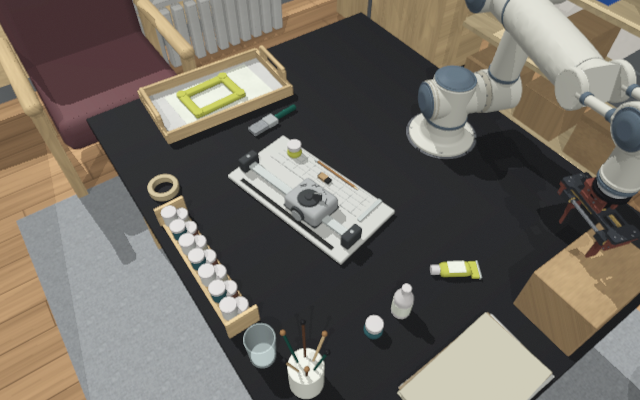

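View pics/side0.png

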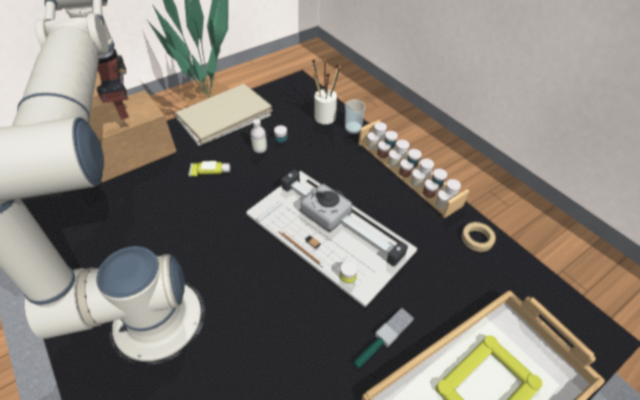

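View pics/wrist0.png

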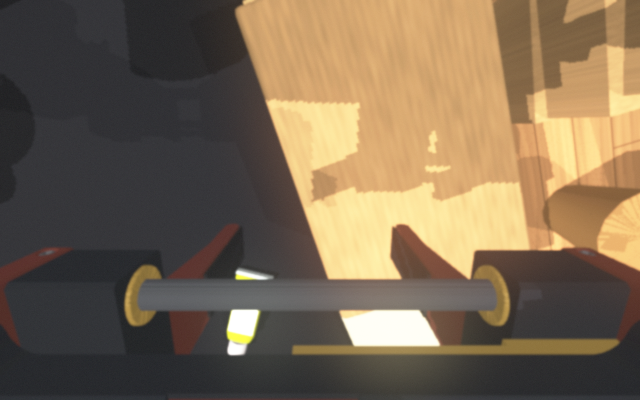

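The scene shot shows the trimmer around (310,200) with its cutting head at about (310,200). The fence is the strip at the end near (370,215). In the side shot the head is at about (325,205). I'll enlarge both.

Run:
```python
import cv2
a=cv2.imread('pics/scene0.png')[130:265,220:400]; cv2.imwrite('pics/sc_c.png',cv2.resize(a,None,fx=4.4,fy=4.4,interpolation=cv2.INTER_CUBIC))
a=cv2.imread('pics/side0.png')[165:305,240:420]; cv2.imwrite('pics/si_c.png',cv2.resize(a,None,fx=4.2,fy=4.2,interpolation=cv2.INTER_CUBIC))
```

```text
(no output)
```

View pics/sc_c.png

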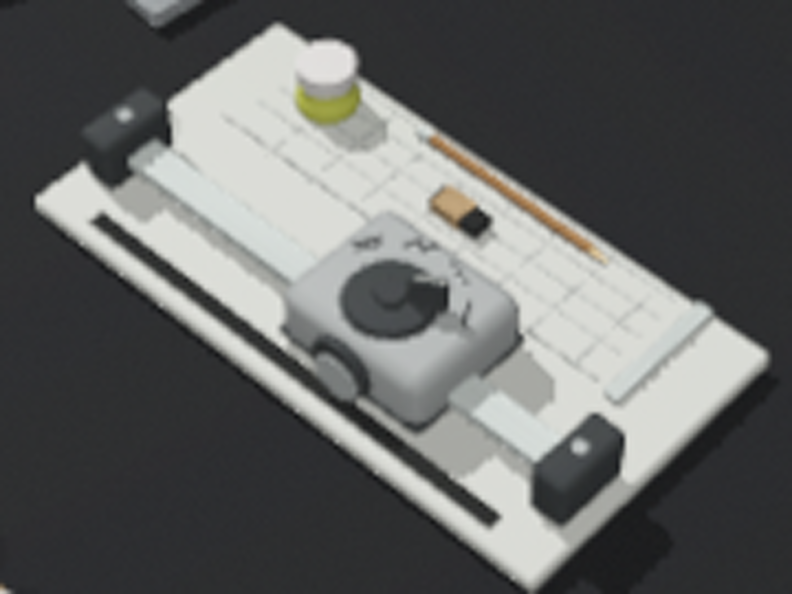

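View pics/si_c.png

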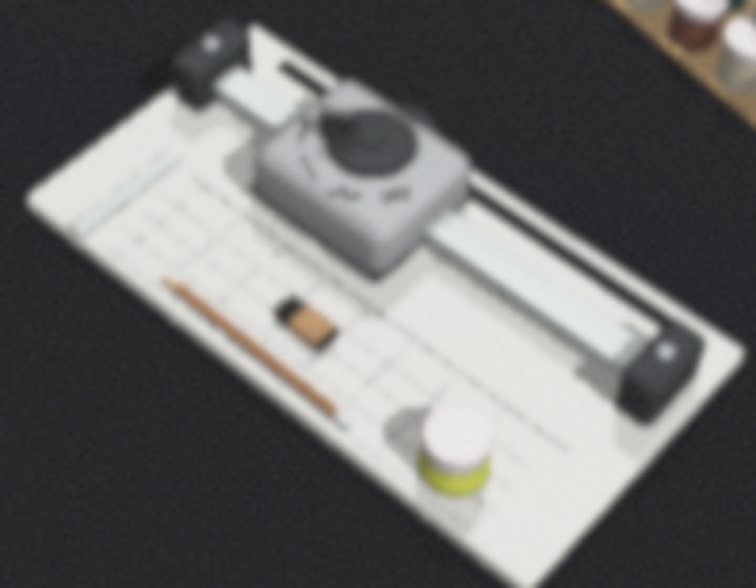

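The crops show the tab pointing between the straight line and the dashes. The marks are clear: straight (465,315), dashes (455,268), wave (420,243) and double (368,242) in the scene crop. Next I'll measure the trimmer pose from the deck's contour and the head from its outline.

```bash
cat > pose.py <<'E'
from h import *
def deck(f,roi):
    x0,y0,x1,y1=roi
    hsv=cv2.cvtColor(f['frame'],cv2.COLOR_RGB2HSV); m=np.zeros(hsv.shape[:2],np.uint8)
    m[y0:y1,x0:x1]=(hsv[y0:y1,x0:x1,2]>105)*255
    c=max(cv2.findContours(m,cv2.RETR_EXTERNAL,cv2.CHAIN_APPROX_NONE)[0],key=cv2.contourArea)
    return c
E
python3 - <<'E'
from pose import *
for n,roi in [('scene',(225,133,400,264)),('side',(244,168,420,302))]:
    f=grab(n); c=deck(f,roi)
    P=np.array([onz(f,p[0],0.018)[:2] for p in c])
    r=cv2.minAreaRect((P*1000).astype(np.float32)); print(n,r, np.round(cv2.boxPoints(r)).tolist())
# hand-picked
f=grab('scene')
for uv in [(278,25),(768,355),(530,580),(38,200)]:
    print(np.round(onz(f,(uv[0]/4.4+220,uv[1]/4.4+130),0.018),4))
print('axis', onz(f,(390/4.4+220,290/4.4+130),0.084))
f=grab('side')
for uv in [(30,200),(255,25),(745,350),(535,585)]:
    print(np.round(onz(f,(uv[0]/4.2+240,uv[1]/4.2+165),0.018),4))
E
```

```text
scene ((509.37872314453125, -29.787506103515625), (262.55767822265625, 463.0345458984375), 12.299690246582031) [[332.0, 168.0], [430.0, -284.0], [687.0, -228.0], [588.0, 224.0]]
side ((515.619873046875, -31.113021850585938), (253.58642578125, 464.6108093261719), 12.442671775817871) [[342.0, 168.0], [442.0, -285.0], [689.0, -231.0], [589.0, 223.0]]
[ 0.4497 -0.2744  0.018 ]
[0.3522 0.1702 0.018 ]
[0.5828 0.2185 0.018 ]
[ 0.6796 -0.2224  0.018 ]
axis [0.55443192 0.02799668 0.084     ]
[0.3493 0.1611 0.018 ]
[0.5814 0.2164 0.018 ]
[ 0.6788 -0.2306  0.018 ]
[ 0.4515 -0.2826  0.018 ]
```

Run:
```python
from h import *
from scipy.spatial.transform import Rotation as Ro
s=robot.state(); print(np.round(Ro.from_quat(s['ee_rot']).as_matrix(),3))
f=grab('scene')
c=np.array([.5157,-.030]); a=.2155; R=np.array([[np.cos(a),-np.sin(a)],[np.sin(a),np.cos(a)]])
ax=np.array([.5544,.028])
L=lambda uv:(uv[0]/4.4+220,uv[1]/4.4+130)
def loc(p): return R.T@(p-ax)
for n,uv,z in [('straight',(465,315),.074),('dash',(455,268),.074),('wave',(420,243),.074),('dbl',(368,242),.074),('tabtip',(447,285),.09),('fence',(660,352),.024)]:
    p=onz(f,L(uv),z)[:2]; l=loc(p); print(n,np.round(p,4),np.round(l,4),np.degrees(np.arctan2(l[1],l[0])), np.hypot(*l))
```

```text
[[ 0.951 -0.     0.311]
 [-0.311 -0.     0.951]
 [-0.    -1.    -0.   ]]
straight [0.5225 0.0651] [-0.0232  0.043 ] 118.33955118632763 0.048902889993088346
dash [0.5053 0.03  ] [-0.0475  0.0125] 165.3044207650498 0.04910443638393932
wave [ 5.118e-01 -1.000e-04] [-0.0477 -0.0184] -158.9117132585844 0.0510881023887554
dbl [ 0.539  -0.0201] [-0.0253 -0.0437] -120.10154056645078 0.0505166501921512
tabtip [0.5254 0.0492] [-0.0238  0.0269] 131.4937778750422 0.035916182015160156
fence [0.4122 0.131 ] [-0.1169  0.1311] 131.7349718861191 0.1756446890411149
```

Request:
{"method": "apply_moves", "body": {"commands": [[[0.024,-0.035,0.005],[0,0,-0.03]],[[0.024,-0.035,0.005],[0,0,-0.03]],[[0.024,-0.035,0],[0,0,-0.03]],[[0.024,-0.035,0],[0,0,-0.03]],[[0.024,-0.035,0],[0,0,-0.03]],[[0.024,-0.035,0],[0,0,-0.03]],[[0.024,-0.035,0],[0,0,-0.03]],[[0.024,-0.035,0],[0,0,-0.03]]], "gripper": 0}}

```text
time_s: 1.2
tool_pos: [0.3798, 0.283, 0.2091]
ee_rot: [0.68, -0.194, 0.194, -0.68]
wrist_force: [0.9, 1.1, 0.9]
finger_gap: 0.0271
```

Request:
{"method": "apply_moves", "body": {"commands": [[[0.024,-0.035,0],[0,0,-0.03]],[[0.024,-0.035,0],[0,0,-0.03]],[[0.024,-0.035,0],[0,0,-0.03]],[[0.024,-0.035,0],[0,0,-0.03]],[[0.024,-0.035,0],[0,0,-0.03]],[[0.024,-0.035,0],[0,0,-0.03]],[[0.024,-0.035,0],[0,0,-0.03]],[[0.024,-0.035,0],[0,0,-0.03]]]}}

```text
time_s: 2.0
tool_pos: [0.5777, -0.0104, 0.2112]
ee_rot: [-0.649, 0.275, -0.279, 0.652]
wrist_force: [0.5, 1.0, -0.3]
finger_gap: 0.0004
```

Request:
{"method": "apply_moves", "body": {"commands": [[[0,0,0],[0,0,0]]]}}

```text
time_s: 2.1
tool_pos: [0.5791, -0.0147, 0.2096]
ee_rot: [-0.649, 0.278, -0.28, 0.65]
wrist_force: [-1.6, 0.6, -0.4]
finger_gap: 0.0
```

Run:
```python
from h import *
f=grab('wrist','w1.png')
ax=[.5544,.028,.084]; print(proj(f,ax))
```

```text
[327.28909751 142.25522529]
```

View pics/w1.png

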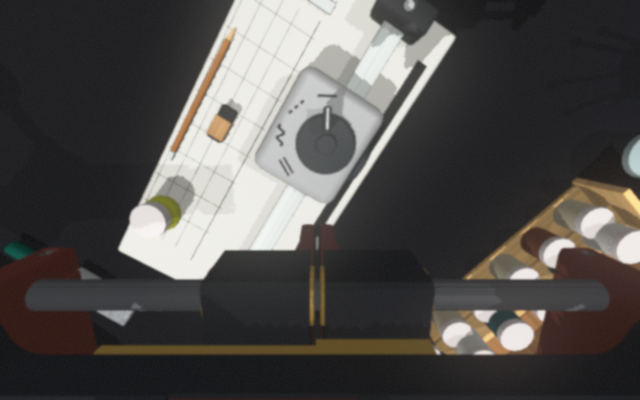

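The wrist picture is clear. The boss is at about (326,143). The white-topped tab at (327,120) points at the straight line (327,96), and the wavy line is at (279,135). So dial is about 0. I'll check this numerically.

Run:
```python
from h import *
im=cv2.imread('pics/w1.png')[60:210,240:400]; cv2.imwrite('pics/w1c.png',cv2.resize(im,None,fx=4,fy=4,interpolation=cv2.INTER_CUBIC))
f=grab('wrist')
a=np.radians(12.35); R=np.array([[np.cos(a),-np.sin(a)],[np.sin(a),np.cos(a)]])
g=cv2.cvtColor(f['frame'],cv2.COLOR_RGB2GRAY)
m=np.zeros_like(g); m[60:210,240:400]=(g[60:210,240:400]<100)*255
# disc blob: dark
n,l,st,ce=cv2.connectedComponentsWithStats(m)
for i in range(1,n):
    if st[i,4]>15: print(st[i],np.round(ce[i],1),np.round(onz(f,ce[i],.074)[:2],4))
ax=onz(f,(326,143.5),.084)[:2]; print('axis',ax)
for nme,uv,z in [('boss',(326,143.5),.084),('straight',(327,96),.074),('wave',(279,135),.074),('tabbase',(327,131),.102),('tabtip',(327,106),.102)]:
    p=onz(f,uv,z)[:2]; l2=R.T@(p-ax); print(nme,np.round(p,4),np.round(l2,4),np.degrees(np.arctan2(l2[1],l2[0])),np.hypot(*l2))
```

```text
[325  92  75 118 865] [367.6 149.7] [0.5915 0.0544]
[ 296  112   58   63 2645] [324.8 145.4] [0.5546 0.0256]
[ 345  126   55   84 2342] [381.  181.3] [0.6276 0.0405]
axis [0.55343641 0.02819169]
boss [0.5534 0.0282] [0. 0.] 0.0 0.0
straight [0.5211 0.0635] [-0.024   0.0414] 120.08407410808954 0.04788851965442724
wave [ 5.114e-01 -3.000e-04] [-0.0471 -0.0189] -158.15278811835404 0.05077715547509259
tabbase [0.5445 0.0379] [-0.0066  0.0114] 120.19556647731544 0.013175632871362877
tabtip [0.5283 0.0546] [-0.0189  0.0312] 121.21215035854183 0.03642530995771372
```

View pics/w1c.png

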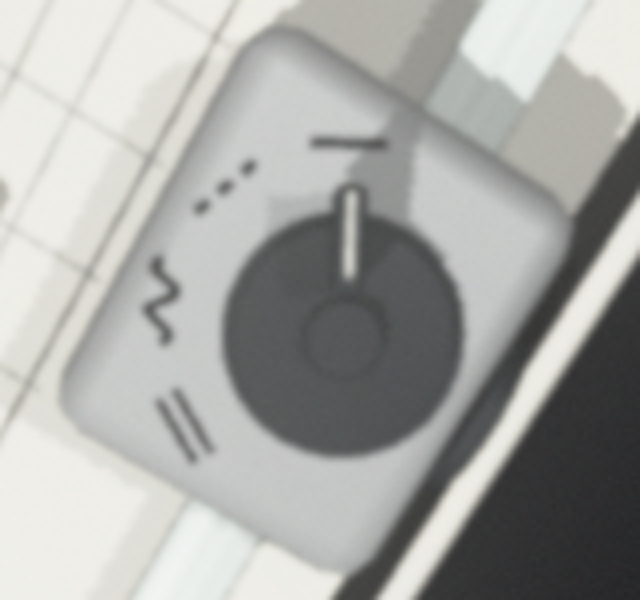

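The pose agrees across views: axis at (0.554, 0.028), tab at 0 rad and wave at about 200° in the trimmer frame. Next I'll put the shut fingertip behind the tab, high first.

Request:
{"method": "apply_moves", "body": {"commands": [[[-0.011,0.042,0],[0,0,0]],[[-0.011,0.042,0],[0,0,0]],[[0,0,0],[0,0,0]],[[0,0,-0.03],[0,0,0]],[[0,0,-0.03],[0,0,0]],[[0,0,0],[0,0,0]]]}}

```text
time_s: 2.8
tool_pos: [0.5515, 0.0821, 0.1531]
ee_rot: [-0.649, 0.271, -0.277, 0.655]
wrist_force: [0.9, 0.6, -0.3]
finger_gap: 0.0006
```

Run:
```python
from h import *
s=robot.state(); print(np.round(s['tool_pos'],4),np.round(s['wrist_force'],2))
f=grab('wrist','w2.png')
```

```text
[0.5515 0.0821 0.1531] [ 0.9   0.59 -0.32]
```

View pics/w2.png

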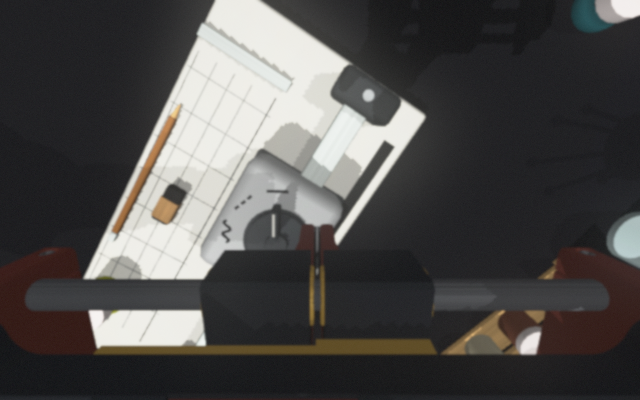

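The picture shows the tab at (275,222), left of the shut fingertips at (318,232), which leaves room to come down beside it. I'll descend.

Request:
{"method": "apply_moves", "body": {"commands": [[[0.005,-0.012,0],[0,0,0]],[[0,0,-0.02],[0,0,0]],[[0,0,-0.02],[0,0,0]],[[0,0,-0.012],[0,0,0]],[[0,0,0],[0,0,0]],[[0,0,0],[0,0,0]]]}}

```text
time_s: 3.45
tool_pos: [0.5627, 0.0665, 0.1146]
ee_rot: [-0.646, 0.265, -0.284, 0.657]
wrist_force: [-0.0, -0.1, 0.6]
finger_gap: 0.0007
```

Run:
```python
from h import *
s=robot.state(); print(np.round(s['tool_pos'],4),np.round(s['wrist_force'],2))
f=grab('wrist','w3.png')
im=grab('scene')['frame'][130:265,220:400,::-1]; cv2.imwrite('pics/s3.png',cv2.resize(im,None,fx=4.4,fy=4.4,interpolation=cv2.INTER_CUBIC))
ax=np.array([.554,.028])
for th in range(120,205,8):
    w=np.radians(th+12.35); u=np.array([np.cos(w),np.sin(w)]); t=np.array([-u[1],u[0]])
    print(th,np.round(ax+.029*u-.0175*t,4), 'd30',np.round(ax+.029*u-.03*t,4))
```

```text
[0.5627 0.0665 0.1146] [-0.02 -0.13  0.57]
120 [0.5474 0.0612] d30 [0.5566 0.0696]
128 [0.5428 0.06  ] d30 [0.5508 0.0696]
136 [0.5385 0.0581] d30 [0.5451 0.0688]
144 [0.5345 0.0557] d30 [0.5395 0.0671]
152 [0.5308 0.0527] d30 [0.5342 0.0647]
160 [0.5276 0.0492] d30 [0.5293 0.0616]
168 [0.5249 0.0453] d30 [0.5248 0.0578]
176 [0.5228 0.0411] d30 [0.521  0.0535]
184 [0.5212 0.0366] d30 [0.5177 0.0486]
192 [0.5204 0.032 ] d30 [0.5152 0.0434]
200 [0.5201 0.0273] d30 [0.5134 0.0378]
```

View pics/w3.png

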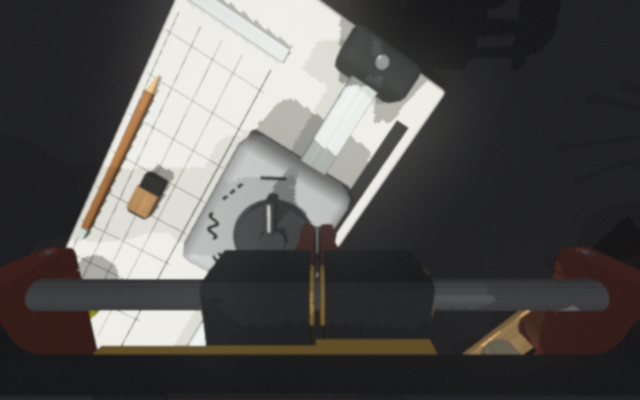

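View pics/s3.png

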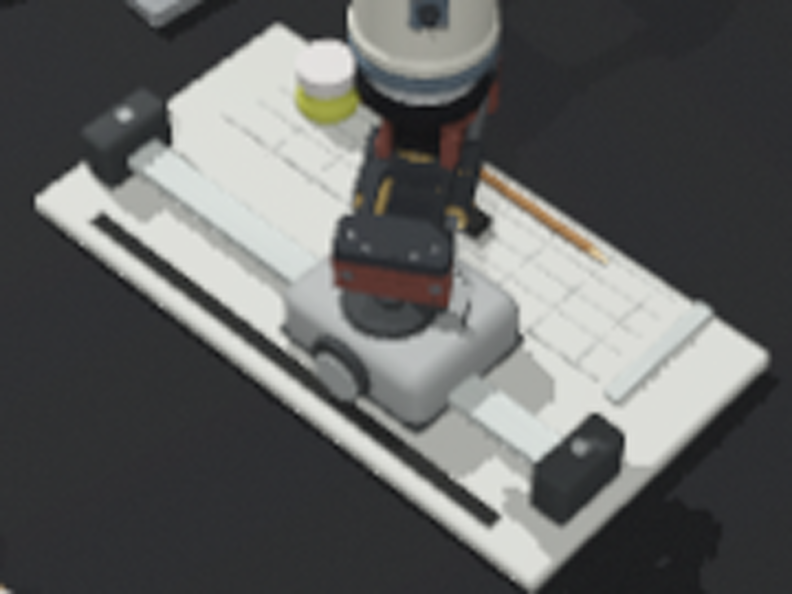

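Request:
{"method": "apply_moves", "body": {"commands": [[[-0.004,0.005,-0.01],[0,0.03,0]],[[0,0,-0.01],[0,0,0]],[[0,0,-0.005],[0,0,0]],[[0,0,0],[0,0,0]],[[0,0,0],[0,0,0]]]}}

```text
time_s: 4.05
tool_pos: [0.5589, 0.0726, 0.0886]
ee_rot: [-0.651, 0.275, -0.273, 0.653]
wrist_force: [-0.2, -0.6, 0.1]
finger_gap: 0.0006
```

Request:
{"method": "apply_moves", "body": {"commands": [[[-0.008,-0.006,0],[0,0,0.03]],[[-0.006,-0.006,0],[0,0,0.05]],[[0,0,0],[0,0,0]]]}}

```text
time_s: 4.35
tool_pos: [0.5446, 0.0605, 0.0887]
ee_rot: [-0.661, 0.248, -0.246, 0.664]
wrist_force: [0.8, 0.5, -0.5]
finger_gap: 0.0003
```

Run:
```python
from h import *
s=robot.state(); print(np.round(s['tool_pos'],4),np.round(s['wrist_force'],2))
f=grab('wrist','w4.png')
```

```text
[0.5446 0.0605 0.0887] [ 0.8   0.48 -0.5 ]
```

View pics/w4.png

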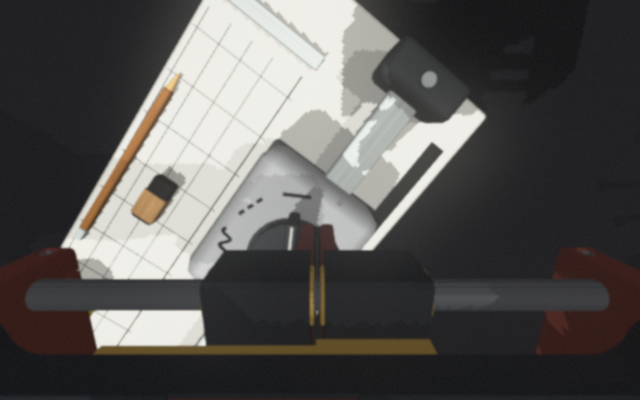

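The tab (291,238) is now right next to the finger's left face (303,240). I'll push along the arc, turning with the tab.

Request:
{"method": "apply_moves", "body": {"commands": [[[-0.006,-0.002,0],[0,0,0.12]],[[-0.004,-0.003,0],[0,0,0.12]],[[-0.004,-0.003,0],[0,0,0.12]],[[0,0,0],[0,0,0]]]}}

```text
time_s: 4.8
tool_pos: [0.5318, 0.0536, 0.0897]
ee_rot: [-0.695, 0.122, -0.122, 0.698]
wrist_force: [0.0, 0.1, -0.5]
finger_gap: 0.0005
```

Run:
```python
from h import *
s=robot.state(); print(np.round(s['tool_pos'],4),np.round(s['wrist_force'],2))
f=grab('wrist','w5.png')
```

```text
[0.5318 0.0536 0.0897] [ 0.01  0.14 -0.5 ]
```

View pics/w5.png

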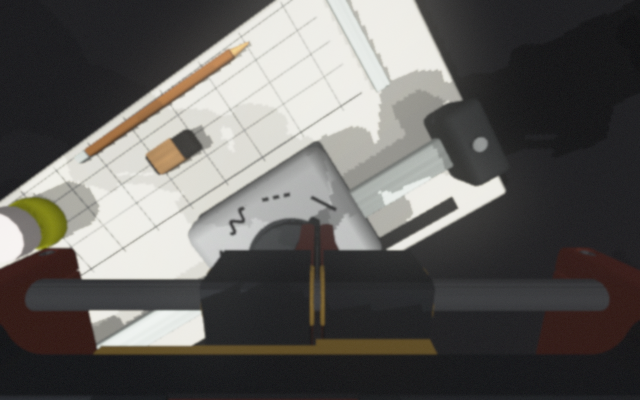

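Run:
```python
from h import *
w=cv2.imread('pics/w5.png')[130:260,240:400]; w=cv2.resize(w,None,fx=3.1,fy=3.1,interpolation=cv2.INTER_CUBIC)
im=grab('scene')['frame'][160:240,270:350,::-1]; im=cv2.resize(im,(300,300),interpolation=cv2.INTER_CUBIC)
im2=grab('side')['frame'][165:245,280:360,::-1]; im2=cv2.resize(im2,(300,300),interpolation=cv2.INTER_CUBIC)
o=np.zeros((600,800,3),np.uint8); o[:w.shape[0],:w.shape[1]]=w[:, :496]; o[:300,500:]=im; o[300:,500:]=im2
cv2.imwrite('pics/m5.png',o)
f=grab('wrist')
for th in (120,152,160):
    w=np.radians(th+12.35); u=np.array([np.cos(w),np.sin(w)])
    print(th,[np.round(proj(f,[*(np.array([.554,.028])+r*u),.102])) for r in (.012,.038)])
```

```text
120 [array([300., 262.]), array([319., 228.])]
152 [array([290., 260.]), array([286., 221.])]
160 [array([287., 260.]), array([277., 223.])]
```

View pics/m5.png

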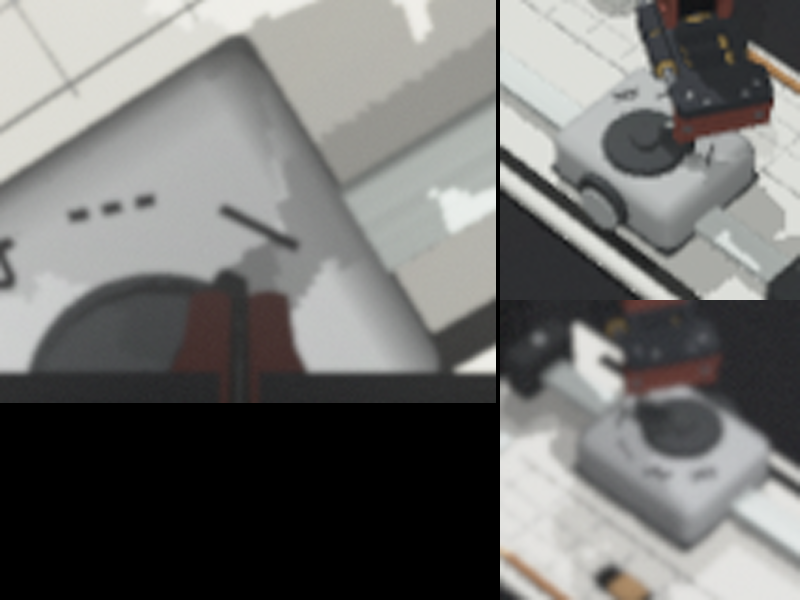

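Run:
```python
from h import *
p=robot.state()['tool_pos']; print(p)
o=[]
for n,roi in [('scene',(250,80,370,250)),('side',(260,80,380,250))]:
    f=grab(n); im=f['frame'][:,:,::-1].copy(); x0,y0,x1,y1=roi
    print(n,proj(f,p),proj(f,p+[0,0,.08]))
    c=cv2.resize(im[y0:y1,x0:x1],None,fx=3.3,fy=3.3,interpolation=cv2.INTER_CUBIC)
    for q,col in [(p,(0,0,255)),(p+[0,0,.08],(0,255,0)),(np.array([.554,.028,.084]),(255,0,0))]:
        uv=(proj(f,q)-[x0,y0])*3.3; cv2.circle(c,tuple(int(v) for v in uv),3,col,-1)
    o.append(c)
cv2.imwrite('pics/m6.png',np.hstack(o))
```

```text
[0.53192153 0.05374897 0.08946718]
scene [320.61446602 196.98826054] [320.8687889  177.87365718]
side [317.12269052 192.53175359] [317.29637909 173.12413666]
```

View pics/m6.png

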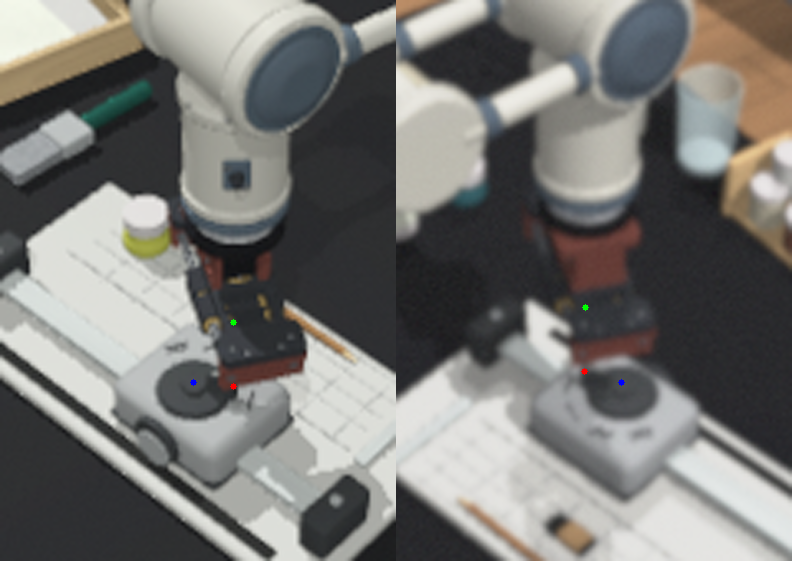

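Run:
```python
from h import *
from scipy.spatial.transform import Rotation as Ro
s=robot.state(); p=s['tool_pos']; Rt=Ro.from_quat(s['ee_rot']).as_matrix(); print(np.round(p,4),np.round(Rt,2).tolist(),s['time_s'],s['wrist_force'],s['wrist_torque'])
f=grab('wrist')
for d in [(0,0,0),(0,0,.0135),(0,0,-.0135),(.01,0,0),(-.01,0,0),(0,-.04,0),(-.01,-.04,.0135)]:
    print(d,np.round(proj(f,p+Rt@np.array(d)),1))
print('tab tips z .102/.08 by angle')
for th in (120,130,140,152,160):
    w=np.radians(th+12.35); u=np.array([np.cos(w),np.sin(w)]);b=np.array([.554,.028])
    print(th,[np.round(proj(f,[*(b+.038*u),z])) for z in (.102,.08)])
print(proj(f,[.554,.028,.084]))
```

```text
[0.5319 0.0537 0.0894] [[0.94, -0.0, 0.34], [-0.34, 0.0, 0.94], [-0.0, -1.0, 0.0]] 5.1 [-0.60748047 -0.69768553 -0.19454958] [0.03608181 0.03574102 0.03311243]
(0, 0, 0) [317.4 227.3]
(0, 0, 0.0135) [337.6 227.3]
(0, 0, -0.0135) [297.2 227.3]
(0.01, 0, 0) [317.4 241.2]
(-0.01, 0, 0) [317.4 213. ]
(0, -0.04, 0) [317.5 252.9]
(-0.01, -0.04, 0.0135) [343.2 235.4]
tab tips z .102/.08 by angle
120 [array([319., 228.]), array([319., 217.])]
130 [array([309., 224.]), array([310., 214.])]
140 [array([299., 222.]), array([301., 212.])]
152 [array([286., 222.]), array([289., 211.])]
160 [array([278., 223.]), array([282., 212.])]
[293.95919402 264.06012924]
```

Run:
```python
from h import *
a=cv2.imread('pics/w1.png')[205:260,285:352]; b=cv2.imread('pics/w4.png')[205:260,285:352]
c=grab('wrist')['frame'][205:260,285:352,::-1]
r=lambda x:cv2.resize(x,(265,220),interpolation=cv2.INTER_CUBIC)
top=np.hstack([r(a),r(b),r(c)])
f=grab('side'); im=f['frame'][:,:,::-1]; x0,y0=295,170
d=cv2.resize(im[y0:y0+50,x0:x0+50],(370,370),interpolation=cv2.INTER_CUBIC)
f0=cv2.imread('pics/side0.png'); e=cv2.resize(f0[y0:y0+50,x0:x0+50],(370,370),interpolation=cv2.INTER_CUBIC)
for th,col in ((120,(0,0,255)),(140,(0,255,0)),(160,(255,0,0))):
    w=np.radians(th+12.35); u=np.array([np.cos(w),np.sin(w)]);bb=np.array([.554,.028])
    for rr in (.012,.038):
        for z in(.102,):
            uv=(proj(f,[*(bb+rr*u),z])-[x0,y0])*7.4; cv2.circle(d,tuple(int(v) for v in uv),2,col,-1); cv2.circle(e,tuple(int(v) for v in uv),2,col,-1)
bot=np.zeros((370,795,3),np.uint8); bot[:,:370]=e; bot[:,380:750]=d
cv2.imwrite('pics/m7.png',np.vstack([top,bot]))
```

```text
(no output)
```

View pics/m7.png

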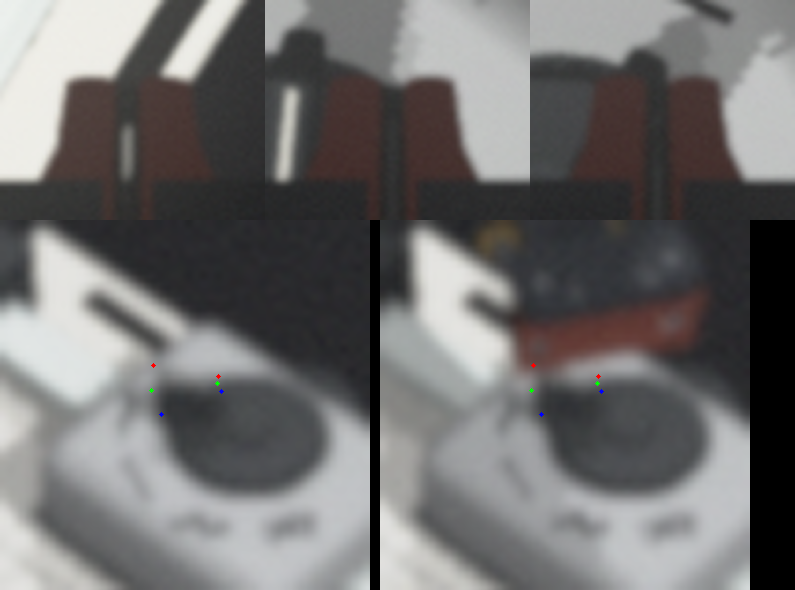

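Run:
```python
from h import *
o=[]
p=np.array([.186,.57,.2]); z=np.array([.311,.951,0])
for n,(x0,y0,x1,y1) in [('scene',(540,140,640,270)),('side',(60,40,160,170))]:
    f=grab(n); im=cv2.imread('pics/%s0.png'%n)[y0:y1,x0:x1]; c=cv2.resize(im,None,fx=4,fy=4,interpolation=cv2.INTER_CUBIC)
    for q,col in [(p,(0,0,255)),(p+.044*z,(0,255,0)),(p-.044*z,(0,255,255)),(p+[0,0,.08],(255,0,0))]:
        uv=(proj(f,q)-[x0,y0])*4; print(n,uv); cv2.circle(c,tuple(int(v) for v in uv),3,col,-1)
    o.append(c)
cv2.imwrite('pics/m8.png',np.hstack(o))
```

```text
scene [129.03944539 411.99348097]
scene [175.98650161 474.4770228 ]
scene [ 84.22883811 352.3534166 ]
scene [188.17180738 330.34133032]
side [268.69125368 295.46610825]
side [267.75653423 262.07421793]
side [269.66653554 330.3070484 ]
side [231.46670127 205.62883517]
```

View pics/m8.png

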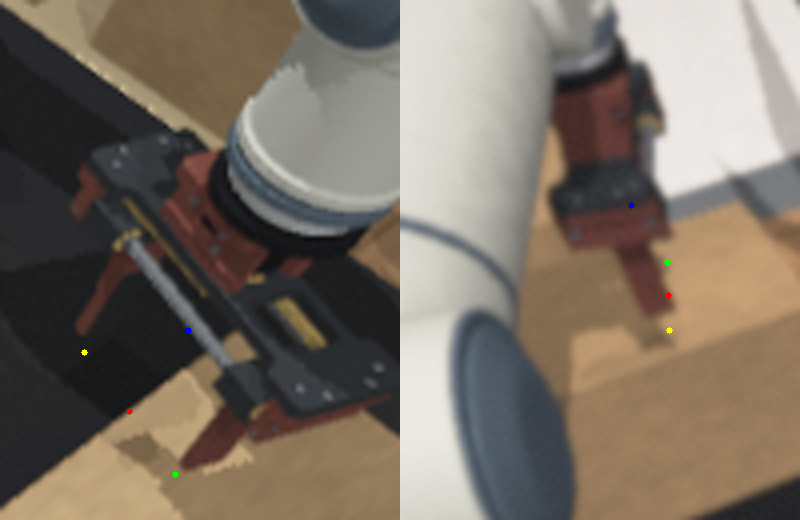

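Run:
```python
from h import *
fs=grab('scene'); fd=grab('side')
def tri(a,b):
    c1,d1=ray(fs,a); c2,d2=ray(fd,b); d1/=np.linalg.norm(d1); d2/=np.linalg.norm(d2)
    A=np.stack([d1,-d2],1); s=np.linalg.lstsq(A,c2-c1,rcond=None)[0]
    p,q=c1+s[0]*d1,c2+s[1]*d2; return np.round((p+q)/2,4),np.round(p-q,4)
print(tri((560,222.5),(123.75,118.75)))
# scene ray at the known finger plane: -z finger back at p-.044..-.0575 z
p=np.array([.186,.57,.2]); z=np.array([.311,.951,0]); x=np.array([.951,-.311,0])
for uv in [(560,222.5),(585.8,257)]:
    c,d=ray(fs,uv)
    for h in (.2,.21,.215,.22,.23):
        q=c+d*(h-c[2])/d[2]-p; print(uv,h,'x',round(q@x,4),'z',round(q@z,4))
c,d=ray(fd,(123.75,118.75))
for h in (.2,.21,.215,.22,.23):
        q=c+d*(h-c[2])/d[2]-p; print('side',h,'x',round(q@x,4),'z',round(q@z,4))
```

```text
(array([0.1701, 0.5219, 0.2166]), array([ 0.007 , -0.0044, -0.0054]))
(560, 222.5) 0.2 x -0.0072 z -0.0589
(560, 222.5) 0.21 x 0.0008 z -0.0537
(560, 222.5) 0.215 x 0.0048 z -0.0511
(560, 222.5) 0.22 x 0.0088 z -0.0485
(560, 222.5) 0.23 x 0.0168 z -0.0433
(585.8, 257) 0.2 x -0.0066 z 0.0416
(585.8, 257) 0.21 x 0.0014 z 0.0457
(585.8, 257) 0.215 x 0.0054 z 0.0478
(585.8, 257) 0.22 x 0.0094 z 0.0498
(585.8, 257) 0.23 x 0.0174 z 0.054
side 0.2 x -0.0102 z -0.0219
side 0.21 x -0.0071 z -0.0363
side 0.215 x -0.0055 z -0.0435
side 0.22 x -0.004 z -0.0507
side 0.23 x -0.0008 z -0.0652
```

The finger passed over the tab with no contact. Triangulating the tips in the start images puts them about 15 mm above the reported TCP, so I was too high. I'll go up, back behind the tab, and come down lower in small steps while watching the force.

Request:
{"method": "apply_moves", "body": {"commands": [[[0,0,0.01],[0,0,0]],[[0.008,0.005,0.005],[0,0,-0.12]],[[0.008,0.005,0],[0,0,-0.12]],[[0.008,0.005,0],[0,0,-0.12]],[[0,0,0],[0,0,0]]]}}

```text
time_s: 5.95
tool_pos: [0.5569, 0.0688, 0.1086]
ee_rot: [-0.659, 0.249, -0.25, 0.664]
wrist_force: [-1.0, -0.5, 0.1]
finger_gap: 0.0005
```

Run:
```python
from h import *
s=robot.state(); print(np.round(s['tool_pos'],4),np.round(s['wrist_force'],2))
f=grab('wrist','w6.png')
for th in (120,):
    w=np.radians(th+12.35); u=np.array([np.cos(w),np.sin(w)]);b=np.array([.554,.028])
    print([np.round(proj(f,[*(b+.038*u),z])) for z in (.102,.08)])
```

```text
[0.5569 0.0688 0.1086] [-0.97 -0.46  0.13]
[array([275., 206.]), array([279., 198.])]
```

View pics/w6.png

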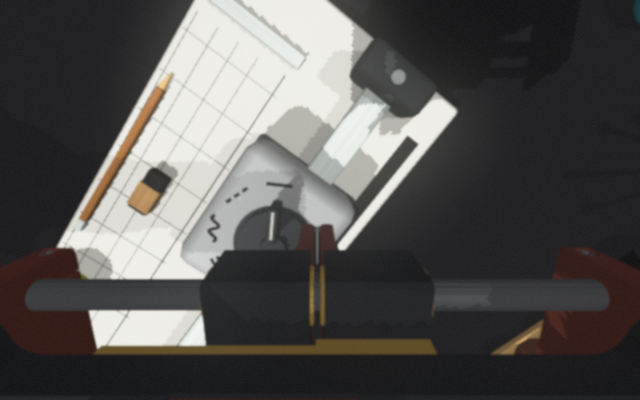

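The tab still points at the straight line, with its tip at (278,205) against a predicted (275,206). I'll descend at the standoff point.

Request:
{"method": "apply_moves", "body": {"commands": [[[0,0,-0.01],[0,0,0]],[[0,0,-0.01],[0,0,0]],[[0,0,-0.006],[0,0,0]],[[0,0,0],[0,0,0]],[[0,0,0],[0,0,0]]]}}

```text
time_s: 6.5
tool_pos: [0.555, 0.0677, 0.0798]
ee_rot: [-0.661, 0.246, -0.246, 0.665]
wrist_force: [0.1, 0.1, 0.4]
finger_gap: 0.0004
```

Request:
{"method": "apply_moves", "body": {"commands": [[[0.001,0.001,-0.004],[0,0,-0.05]],[[0,0,0],[0,0,0]]]}}

```text
time_s: 6.7
tool_pos: [0.5558, 0.0685, 0.0757]
ee_rot: [-0.655, 0.263, -0.263, 0.658]
wrist_force: [-0.1, 0.1, 0.8]
finger_gap: 0.0006
```

Run:
```python
from h import *
s=robot.state(); print(np.round(s['tool_pos'],4),np.round(s['wrist_force'],2))
f=grab('wrist','w7.png')
cv2.imwrite('pics/w7c.png',cv2.resize(cv2.imread('pics/w7.png')[130:260,230:390],None,fx=4,fy=4,interpolation=cv2.INTER_CUBIC))
```

```text
[0.5558 0.0685 0.0757] [-0.08  0.06  0.77]
```

View pics/w7c.png

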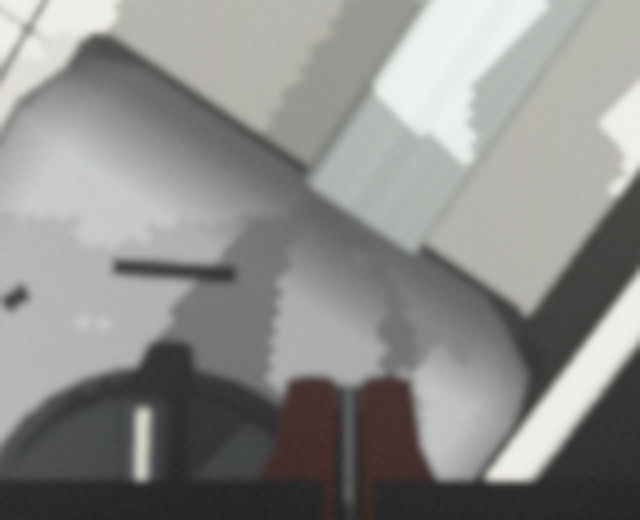

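Request:
{"method": "apply_moves", "body": {"commands": [[[-0.006,-0.005,0],[0,0,0]],[[-0.004,-0.004,0],[0,0,0]],[[-0.003,-0.003,0],[0,0,0]],[[0,0,0],[0,0,0]]]}}

```text
time_s: 7.15
tool_pos: [0.5424, 0.0556, 0.0776]
ee_rot: [-0.655, 0.26, -0.262, 0.659]
wrist_force: [-0.4, 0.5, -0.2]
finger_gap: 0.0004
```

Run:
```python
from h import *
s=robot.state(); print(np.round(s['tool_pos'],4),np.round(s['wrist_force'],2))
f=grab('wrist','w8.png')
cv2.imwrite('pics/w8c.png',cv2.resize(cv2.imread('pics/w8.png')[130:260,230:390],None,fx=4,fy=4,interpolation=cv2.INTER_CUBIC))
```

```text
[0.5424 0.0556 0.0776] [-0.37  0.53 -0.17]
```

View pics/w8c.png

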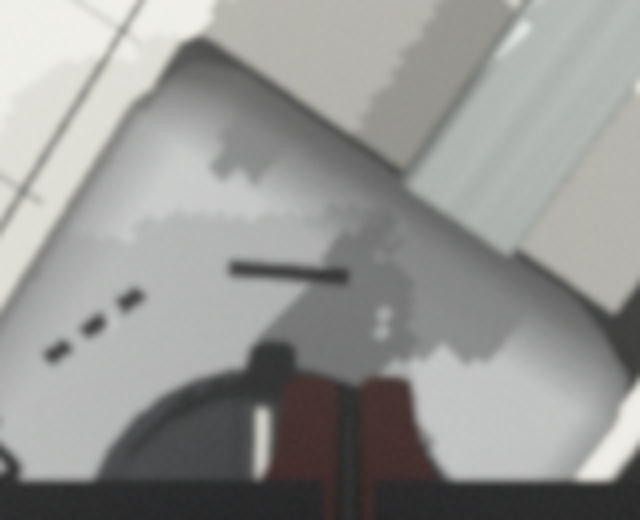

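Run:
```python
from h import *
f=grab('wrist')
b=np.array([.554,.028])
for th in (116,120,124,128,132):
    w=np.radians(th+12.35); u=np.array([np.cos(w),np.sin(w)])
    print(th,[np.round(proj(f,[*(b+r*u),z]),1) for r,z in ((.038,.102),(.038,.08),(.033,.102),(.022,.102))])
for th in (120,160): 
    w=np.radians(th+12.35); u=np.array([np.cos(w),np.sin(w)]); print(proj(f,[*(b+.05*u),.074]))
g=f['frame'][180:262,285:302].mean(2); 
for r in range(226,252,4): print(r,np.round(f['frame'][r,285:306].mean(1)).astype(int))
```

```text
116 [array([305.1, 224.9]), array([306.2, 213.6]), array([304., 233.]), array([301.5, 250.3])]
120 [array([300.6, 224.5]), array([302.2, 213.2]), array([300.1, 232.6]), array([298.9, 250. ])]
124 [array([296. , 224.3]), array([298.1, 213. ]), array([296.1, 232.4]), array([296.3, 249.9])]
128 [array([291.4, 224.4]), array([294. , 213.2]), array([292.1, 232.6]), array([293.7, 250. ])]
132 [array([286.8, 224.9]), array([289.9, 213.6]), array([288.2, 232.9]), array([291.2, 250.3])]
[303.66145262 193.16242188]
[254.47519069 206.75758198]
226 [57 59 61 58 57 56 54 54 54 53 53 53 53 53 54 54 55 56 57 57 57]
230 [67 69 68 67 65 68 69 70 72 75 77 74 66 63 61 58 57 58 57 56 57]
234 [ 74  75  73  71  70  70  77  87 126 177 196 179 135  91  68  61  57  56
  56  56  55]
238 [ 70  72  73  70  68  70  77  85 128 178 198 182 134  90  66  59  56  54
  54  55  55]
242 [ 73  72  72  69  67  70  77  93 135 180 196 168 120  79  59  53  54  54
  53  56  54]
246 [ 73  71  72  69  67  72  77  91 133 175 180 143  94  62  54  53  54  52
  54  53  53]
250 [50 50 51 49 49 50 50 56 68 76 68 53 45 44 44 45 44 44 46 44 45]
```

The white stripe is at x≈295, where 124° is predicted at about 295 and 120° at about 299. So the finger is in contact and has turned the tab about 4°. I'll compute the arc using that measured contact offset.

Run:
```python
from h import *
ax=np.array([.554,.028]); P=None
for th in range(124,204,6):
    w=np.radians(th+12.35); u=np.array([np.cos(w),np.sin(w)]); t=np.array([-u[1],u[0]])
    p=ax+.030*u-.0125*t; print(th,np.round(p,4),None if P is None else np.round(p-P,4)); P=p
```

```text
124 [0.5409 0.0578] None
130 [0.5379 0.0562] [-0.003  -0.0015]
136 [0.535  0.0544] [-0.0029 -0.0018]
142 [0.5324 0.0523] [-0.0027 -0.0021]
148 [0.53   0.0499] [-0.0024 -0.0024]
154 [0.5278 0.0472] [-0.0022 -0.0026]
160 [0.5259 0.0444] [-0.0019 -0.0028]
166 [0.5244 0.0414] [-0.0016 -0.003 ]
172 [0.5231 0.0382] [-0.0012 -0.0032]
178 [0.5222 0.0349] [-0.0009 -0.0033]
184 [0.5217 0.0315] [-0.0005 -0.0034]
190 [0.5215 0.0282] [-0.0002 -0.0034]
196 [0.5217 0.0248] [ 0.0002 -0.0034]
202 [0.5222 0.0214] [ 0.0005 -0.0034]
```

Request:
{"method": "apply_moves", "body": {"commands": [[[-0.004,-0.001,-0.002],[0,0,0.1]],[[-0.003,-0.001,0],[0,0,0.1]],[[-0.003,-0.002,0],[0,0,0.1]],[[0,0,0],[0,0,0]]]}}

```text
time_s: 7.65
tool_pos: [0.5336, 0.0521, 0.0765]
ee_rot: [-0.687, 0.155, -0.158, 0.692]
wrist_force: [-0.2, 1.1, -0.2]
finger_gap: 0.0005
```

Run:
```python
from h import *
s=robot.state(); print(np.round(s['tool_pos'],4),np.round(s['wrist_force'],2))
f=grab('wrist','w9.png')
cv2.imwrite('pics/w9c.png',cv2.resize(cv2.imread('pics/w9.png')[130:260,230:390],None,fx=4,fy=4,interpolation=cv2.INTER_CUBIC))
```

```text
[0.5336 0.0521 0.0765] [-0.22  1.11 -0.25]
```

View pics/w9c.png

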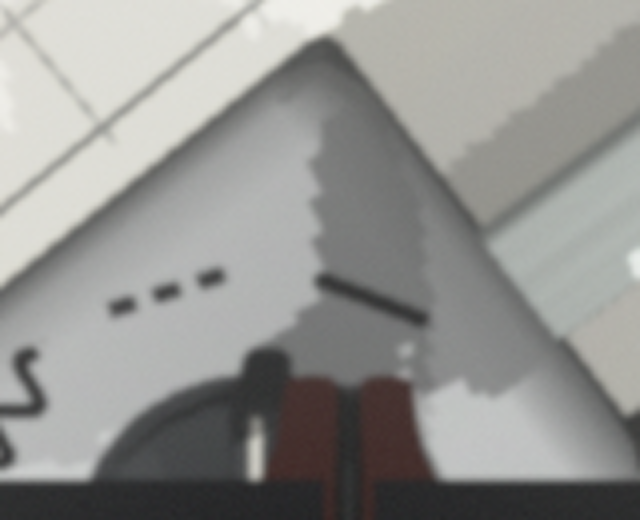

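Pushing works: the tab is now half-way between the straight line and the dashes, with about 1 N of force. Continuing.

Request:
{"method": "apply_moves", "body": {"commands": [[[-0.003,-0.003,-0.001],[0,0,0.12]],[[-0.003,-0.003,0],[0,0,0.12]],[[-0.002,-0.004,0],[0,0,0.12]],[[-0.002,-0.004,0],[0,0,0.12]],[[0,0,0],[0,0,0]]]}}

```text
time_s: 8.2
tool_pos: [0.524, 0.0388, 0.0755]
ee_rot: [-0.703, -0.013, 0.012, 0.71]
wrist_force: [-0.3, 1.5, 0.4]
finger_gap: 0.0005
```

Run:
```python
from h import *
s=robot.state(); print(np.round(s['tool_pos'],4),np.round(s['wrist_force'],2))
f=grab('wrist','w10.png')
cv2.imwrite('pics/w10c.png',cv2.resize(cv2.imread('pics/w10.png')[130:260,230:390],None,fx=4,fy=4,interpolation=cv2.INTER_CUBIC))
```

```text
[0.524  0.0388 0.0755] [-0.33  1.48  0.38]
```

View pics/w10c.png

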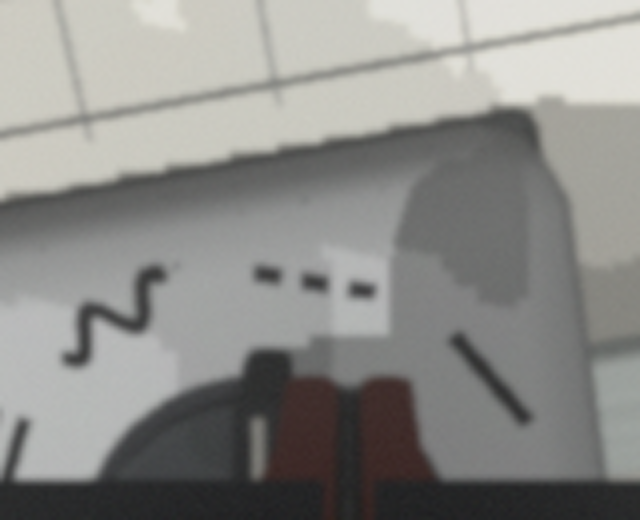

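Request:
{"method": "apply_moves", "body": {"commands": [[[-0.001,-0.003,0],[0,0,0.1]],[[-0.001,-0.004,0],[0,0,0.1]],[[0,-0.003,0],[0,0,0.1]],[[0,0,0],[0,0,0]]]}}

```text
time_s: 8.65
tool_pos: [0.5221, 0.0299, 0.0754]
ee_rot: [-0.694, -0.114, 0.115, 0.702]
wrist_force: [-0.1, -0.8, 0.1]
finger_gap: 0.0008
```

Run:
```python
from h import *
s=robot.state(); print(np.round(s['tool_pos'],4),np.round(s['wrist_force'],2))
f=grab('wrist','w11.png')
cv2.imwrite('pics/w11c.png',cv2.resize(cv2.imread('pics/w11.png')[130:260,230:390],None,fx=4,fy=4,interpolation=cv2.INTER_CUBIC))
```

```text
[0.5221 0.0299 0.0754] [-0.06 -0.79  0.08]
```

View pics/w11c.png

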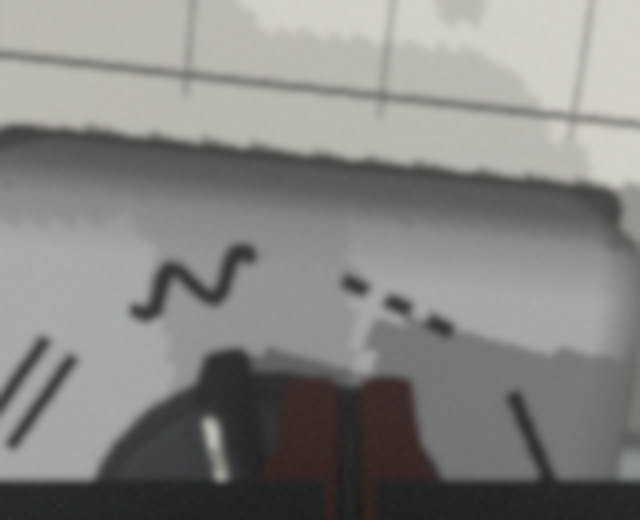

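The tab has sprung ahead of the finger and clicked towards the wavy line. I'll back off, rise and confirm.

Request:
{"method": "apply_moves", "body": {"commands": [[[-0.001,0.003,0],[0,0,0]],[[0,0,0.02],[0,0,0]],[[0,0,0.03],[0,0,0]],[[0.02,-0.03,0.03],[0,0,-0.05]],[[0.02,-0.03,0.02],[0,0,-0.05]],[[0,0,0],[0,0,0]]]}}

```text
time_s: 9.3
tool_pos: [0.5602, -0.0254, 0.1773]
ee_rot: [-0.699, -0.069, 0.072, 0.708]
wrist_force: [-0.8, 0.6, -0.6]
finger_gap: 0.0002
```

Run:
```python
from h import *
s=robot.state(); print(np.round(s['tool_pos'],4),np.round(s['wrist_force'],2))
f=grab('wrist','w12.png')
b=np.array([.554,.028])
print('axis',proj(f,[*b,.084]))
for n,th in (('wave',200),('dash',160)):
    w=np.radians(th+12.35); u=np.array([np.cos(w),np.sin(w)]); print(n,proj(f,[*(b+.05*u),.074]),'tab tip',proj(f,[*(b+.038*u),.102]))
```

```text
[ 0.5602 -0.0254  0.1773] [-0.81  0.57 -0.61]
axis [371.0329943  199.56636328]
wave [353.068168   150.77027091] tab tip [361.6180411  166.12642687]
dash [387.99384765 150.19200963] tab tip [390.63562475 165.6337654 ]
```

View pics/w12.png

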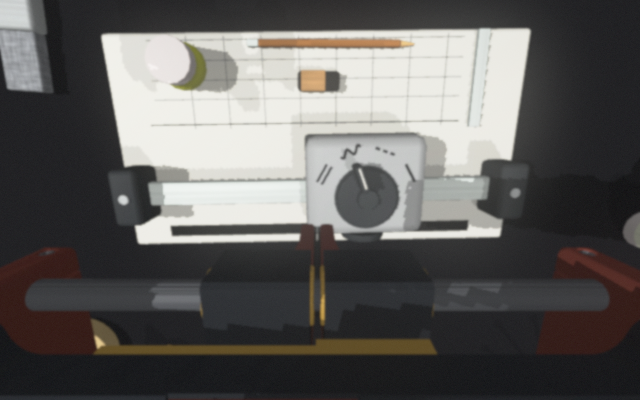

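The tab (362,178) now points at the wavy line (350,152). The axis is unmoved, predicted (371,200) against about (369,199) seen. Next I go to the right side of the head, over the rail.

Request:
{"method": "apply_moves", "body": {"commands": [[[0.006,-0.02,0],[0,0,0]],[[0.006,-0.02,0],[0,0,0]],[[0,0,0],[0,0,0]],[[0,0,-0.03],[0,0,0]],[[0,0,-0.03],[0,0,0]],[[0,0,0],[0,0,0]],[[0,0,0],[0,0,0]]]}}

```text
time_s: 10.05
tool_pos: [0.5672, -0.0557, 0.1103]
ee_rot: [-0.697, -0.066, 0.075, 0.711]
wrist_force: [-1.0, -0.4, 0.6]
finger_gap: 0.0007
```

Run:
```python
from h import *
s=robot.state(); p=s['tool_pos'];print(np.round(p,4),np.round(s['wrist_force'],2))
a=np.radians(12.35); R=np.array([[np.cos(a),-np.sin(a)],[np.sin(a),np.cos(a)]]); print('rel axis',R.T@(p[:2]-[.554,.028]))
f=grab('wrist','w13.png')
```

```text
[ 0.5672 -0.0557  0.1103] [-1.01 -0.39  0.57]
rel axis [-0.00498396 -0.08458431]
```

View pics/w13.png

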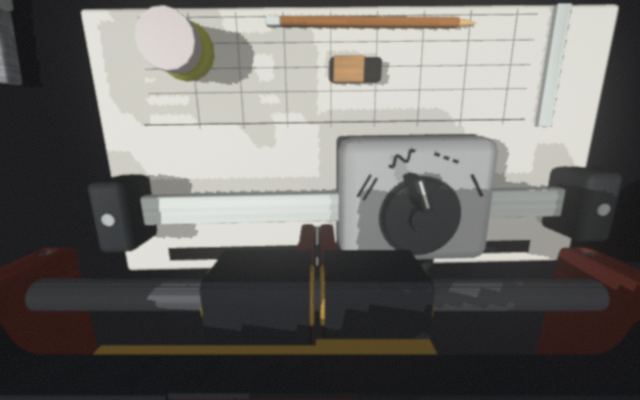

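Request:
{"method": "apply_moves", "body": {"commands": [[[0.004,-0.006,0],[-0.017,-0.015,0]],[[0,0,-0.02],[0,0,0]],[[0,0,-0.02],[0,0,0]],[[0,0,-0.012],[0,0,0]],[[0,0,0],[0,0,0]]]}}

```text
time_s: 10.6
tool_pos: [0.5757, -0.0621, 0.0652]
ee_rot: [0.705, 0.077, -0.065, -0.702]
wrist_force: [-0.1, 0.1, 0.2]
finger_gap: 0.0004
```

Request:
{"method": "apply_moves", "body": {"commands": [[[0,0,0],[0,0,0]]]}}

```text
time_s: 10.7
tool_pos: [0.5762, -0.0622, 0.0664]
ee_rot: [0.706, 0.077, -0.065, -0.701]
wrist_force: [-0.9, -0.3, 0.4]
finger_gap: 0.0005
```

Request:
{"method": "apply_moves", "body": {"commands": [[[-0.001,0,-0.01],[0,0,0]],[[0,0,-0.01],[0,0,0]],[[0,0,0],[0,0,0]],[[0,0,0],[0,0,0]]]}}

```text
time_s: 11.1
tool_pos: [0.5764, -0.0625, 0.0474]
ee_rot: [0.706, 0.078, -0.063, -0.701]
wrist_force: [0.3, -0.4, 0.2]
finger_gap: 0.0004
```

Run:
```python
from h import *
s=robot.state(); p=s['tool_pos'];print(np.round(p,4),np.round(s['wrist_force'],2))
a=np.radians(12.35); R=np.array([[np.cos(a),-np.sin(a)],[np.sin(a),np.cos(a)]]); print('rel axis',R.T@(p[:2]-[.554,.028]))
f=grab('wrist','w14.png')
```

```text
[ 0.5764 -0.0625  0.0474] [ 0.33 -0.35  0.23]
rel axis [ 0.00256275 -0.09323528]
```

View pics/w14.png

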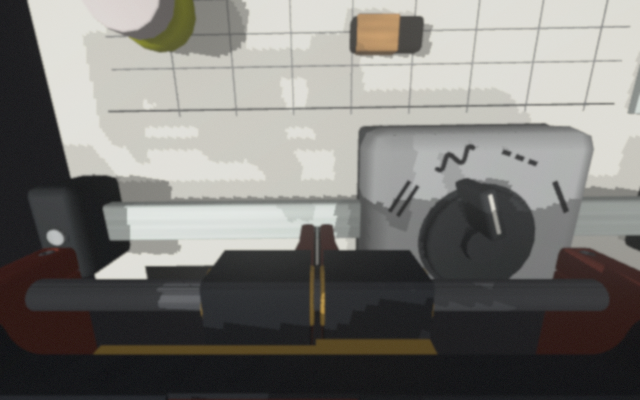

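Request:
{"method": "apply_moves", "body": {"commands": [[[0,0,-0.006],[0.005,0.02,0]],[[-0.002,0.009,0],[0,0,0]],[[-0.001,0.004,0],[0,0,0]],[[-0.001,0.003,0],[0,0,0]],[[0,0,0],[0,0,0]]]}}

```text
time_s: 11.65
tool_pos: [0.5724, -0.0449, 0.0412]
ee_rot: [-0.703, -0.071, 0.071, 0.704]
wrist_force: [0.7, 1.0, 0.3]
finger_gap: 0.0008
```

Request:
{"method": "apply_moves", "body": {"commands": [[[-0.001,0.004,0],[0,0,0]],[[-0.001,0.004,0],[0,0,0]],[[-0.001,0.004,0],[0,0,0]]]}}

```text
time_s: 11.95
tool_pos: [0.5704, -0.0363, 0.0415]
ee_rot: [0.706, 0.071, -0.069, -0.701]
wrist_force: [2.9, -6.5, -1.3]
finger_gap: 0.0005
```

Run:
```python
from h import *
s=robot.state(); p=s['tool_pos'];print(np.round(p,4),np.round(s['wrist_force'],2))
f=grab('wrist','w15.png')
```

```text
[ 0.5704 -0.0363  0.0415] [ 2.94 -6.54 -1.31]
```

View pics/w15.png

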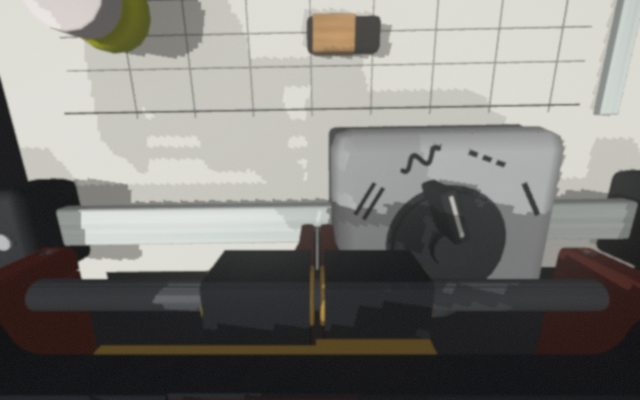

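Contact is made at about 6.5 N and the head is starting to slide. I'll keep pushing along the rail.

Request:
{"method": "apply_moves", "body": {"commands": [[[-0.001,0.005,0],[0,0,0]],[[-0.001,0.005,0],[0,0,0]],[[-0.001,0.005,0],[0,0,0]],[[-0.001,0.005,0],[0,0,0]],[[-0.001,0.005,0],[0,0,0]]]}}

```text
time_s: 12.5
tool_pos: [0.5666, -0.0189, 0.0416]
ee_rot: [0.712, 0.07, -0.066, -0.695]
wrist_force: [2.3, -5.8, -1.6]
finger_gap: 0.0003
```

Request:
{"method": "apply_moves", "body": {"commands": [[[-0.001,0.005,0],[0,0,0]],[[-0.001,0.005,0],[0,0,0]],[[-0.002,0.005,0],[0,0,0]],[[-0.001,0.005,0],[0,0,0]],[[-0.001,0.005,0],[0,0,0]]]}}

```text
time_s: 13.0
tool_pos: [0.5626, -0.0014, 0.0419]
ee_rot: [0.718, 0.07, -0.062, -0.69]
wrist_force: [2.1, -6.0, -2.4]
finger_gap: 0.0002
```

Run:
```python
from h import *
s=robot.state(); p=s['tool_pos'];print(np.round(p,4),np.round(s['wrist_force'],2))
a=np.radians(12.35); R=np.array([[np.cos(a),-np.sin(a)],[np.sin(a),np.cos(a)]]); print('rel axis0',R.T@(p[:2]-[.554,.028]))
f=grab('wrist','w16.png')
im=grab('scene')['frame'][130:265,220:400,::-1]; cv2.imwrite('pics/s16.png',cv2.resize(im,None,fx=4.4,fy=4.4,interpolation=cv2.INTER_CUBIC))
```

```text
[ 0.5626 -0.0014  0.0419] [ 2.11 -5.98 -2.42]
rel axis0 [ 0.00211814 -0.03052059]
```

View pics/w16.png

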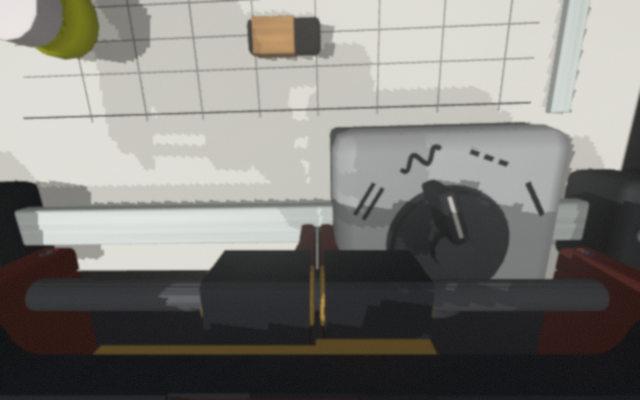

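View pics/s16.png

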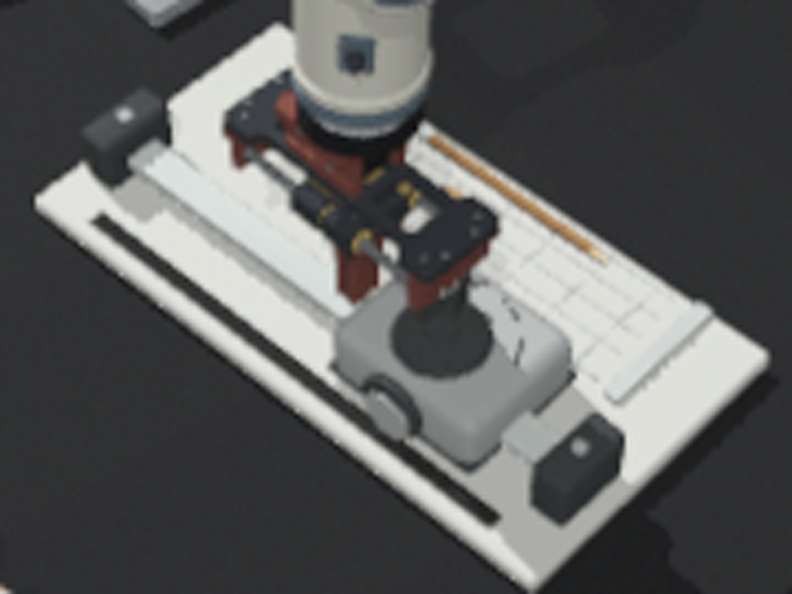

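The head is sliding at about 6 N and the trimmer's corners have not moved in the scene view. About 40 mm is left.

Request:
{"method": "apply_moves", "body": {"commands": [[[-0.001,0.005,0],[0.01,0.003,0]],[[-0.001,0.005,0],[0.01,0.003,0]],[[-0.001,0.005,0],[0.01,0.003,0]],[[-0.001,0.005,0],[0.01,0.003,0]],[[-0.001,0.005,0],[0.01,0,0]]]}}

```text
time_s: 13.6
tool_pos: [0.5584, 0.0175, 0.0415]
ee_rot: [-0.704, -0.067, 0.063, 0.704]
wrist_force: [1.7, -6.5, -0.8]
finger_gap: 0.0005
```

Request:
{"method": "apply_moves", "body": {"commands": [[[-0.001,0.004,0],[0.005,0,0]],[[-0.001,0.004,0],[0.005,0,0]]]}}

```text
time_s: 13.8
tool_pos: [0.5573, 0.0228, 0.0415]
ee_rot: [-0.702, -0.067, 0.061, 0.706]
wrist_force: [2.7, -5.6, -2.4]
finger_gap: 0.0006
```

Run:
```python
from h import *
s=robot.state(); p=s['tool_pos'];print(np.round(p,4),np.round(s['wrist_force'],2))
a=np.radians(12.35); R=np.array([[np.cos(a),-np.sin(a)],[np.sin(a),np.cos(a)]]); print('rel axis0',R.T@(p[:2]-[.554,.028]))
f=grab('wrist','w17.png')
im=grab('scene')['frame'][130:265,220:400,::-1]; cv2.imwrite('pics/s17.png',cv2.resize(im,None,fx=4.4,fy=4.4,interpolation=cv2.INTER_CUBIC))
```

```text
[0.5573 0.0228 0.0415] [ 2.75 -5.59 -2.45]
rel axis0 [ 0.00209177 -0.00578786]
```

View pics/s17.png

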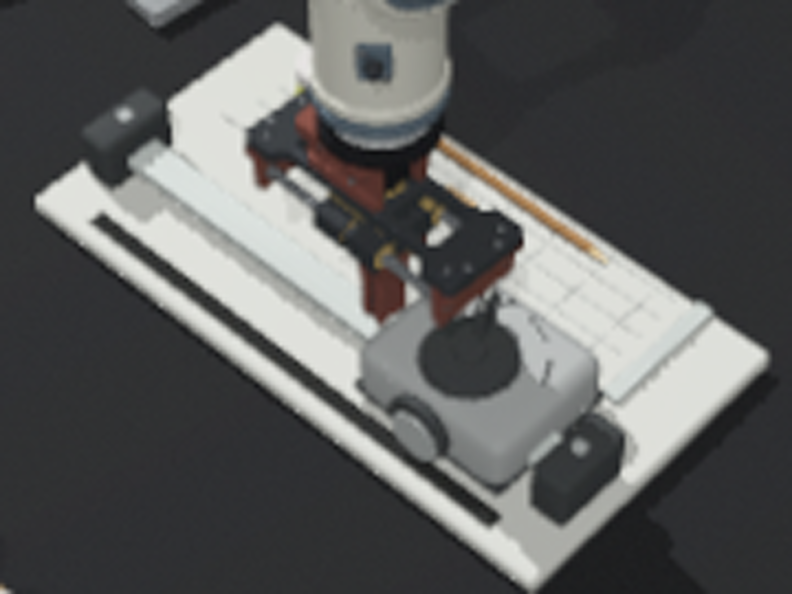

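About 15 mm is left. I'll use smaller steps; under load, a 3 mm command corresponds to less than about 12 N at the stop.

Request:
{"method": "apply_moves", "body": {"commands": [[[-0.001,0.004,0],[0,0,0]],[[-0.001,0.004,0],[0,0,0]],[[-0.001,0.003,0],[0,0,0]]]}}

```text
time_s: 14.2
tool_pos: [0.5558, 0.0299, 0.0416]
ee_rot: [0.705, 0.067, -0.059, -0.704]
wrist_force: [3.8, -5.7, -3.2]
finger_gap: 0.0005
```

Request:
{"method": "apply_moves", "body": {"commands": [[[-0.001,0.003,0],[0,0,0]],[[0,0.003,0],[0,0,0]]]}}

```text
time_s: 14.4
tool_pos: [0.5553, 0.0331, 0.0416]
ee_rot: [0.707, 0.067, -0.058, -0.702]
wrist_force: [-2.1, -7.3, 0.9]
finger_gap: 0.0002
```

Request:
{"method": "apply_moves", "body": {"commands": [[[-0.001,0.003,0],[0,0,0]]]}}

```text
time_s: 14.5
tool_pos: [0.5549, 0.0339, 0.0417]
ee_rot: [0.709, 0.067, -0.057, -0.7]
wrist_force: [6.2, -11.2, -2.3]
finger_gap: 0.0005
```

Run:
```python
from h import *
s=robot.state(); p=s['tool_pos'];print(np.round(p,4),np.round(s['wrist_force'],2))
f=grab('wrist','w18.png')
im=grab('scene')['frame'][200:260,290:370,::-1]; cv2.imwrite('pics/s18.png',cv2.resize(im,None,fx=9,fy=9,interpolation=cv2.INTER_CUBIC))
s=robot.state(); print(np.round(s['tool_pos'],4),np.round(s['wrist_force'],2))
```

```text
[0.5549 0.0339 0.0417] [  6.17 -11.24  -2.32]
[0.5549 0.0338 0.0417] [ 2.81 -8.23 -1.49]
```

View pics/s18.png

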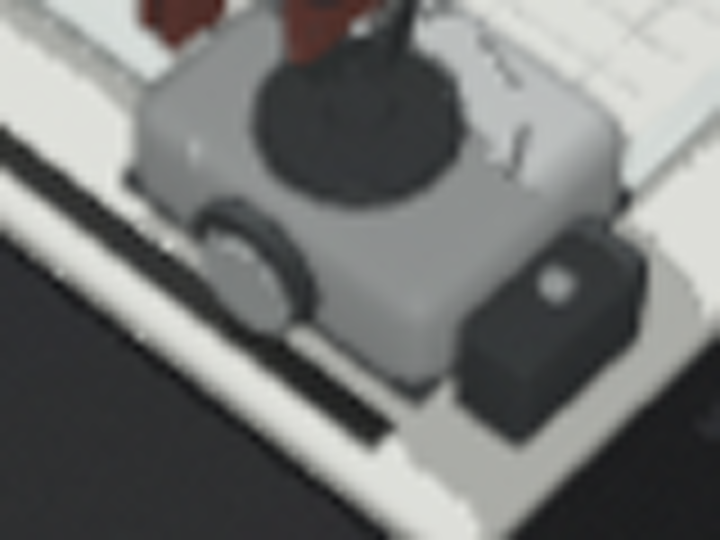

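View pics/w18.png

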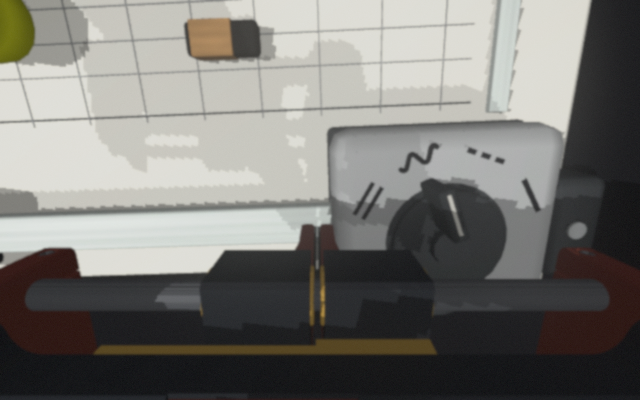

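No rail is visible any more between the head and the end block, and the force rose from 6 N to about 12 N with only 0.8 mm of advance. One more gentle push will confirm the stop.

Request:
{"method": "apply_moves", "body": {"commands": [[[0,0.002,0],[0,0,0]]]}}

```text
time_s: 14.7
tool_pos: [0.5551, 0.0337, 0.0417]
ee_rot: [0.71, 0.067, -0.056, -0.699]
wrist_force: [0.1, -8.0, -0.1]
finger_gap: 0.0007
```

Request:
{"method": "apply_moves", "body": {"commands": [[[-0.001,0.003,0],[0,0,0]]]}}

```text
time_s: 14.8
tool_pos: [0.5549, 0.0336, 0.0418]
ee_rot: [0.712, 0.066, -0.055, -0.697]
wrist_force: [6.3, -12.4, -4.2]
finger_gap: 0.0007
```

It does not move at twice the sliding force, so it is hard against the end block. I'll back off, rise and clear away.

Request:
{"method": "apply_moves", "body": {"commands": [[[0.002,-0.01,0],[0,0,0]],[[0.003,-0.012,0],[0,0,0]],[[0,0,0.02],[0,0,0]],[[0,0,0.04],[0,0,0]],[[0,0,0.04],[0,0,0]],[[0,-0.02,0.03],[0,0,0]],[[0,-0.02,0.02],[0,0,0]],[[0,0,0],[0,0,0]]]}}

```text
time_s: 15.6
tool_pos: [0.5575, -0.0317, 0.1961]
ee_rot: [0.71, 0.066, -0.057, -0.699]
wrist_force: [0.2, 0.4, 0.8]
finger_gap: 0.0004
```

Run:
```python
from h import *
s=robot.state(); p=s['tool_pos'];print(np.round(p,4),np.round(s['wrist_force'],2))
f=grab('wrist','w19.png')
im=grab('scene','scene19.png')['frame'][130:265,220:400,::-1]; cv2.imwrite('pics/s19.png',cv2.resize(im,None,fx=4.4,fy=4.4,interpolation=cv2.INTER_CUBIC))
```

```text
[ 0.5575 -0.0317  0.1961] [0.2  0.44 0.8 ]
```

View pics/w19.png

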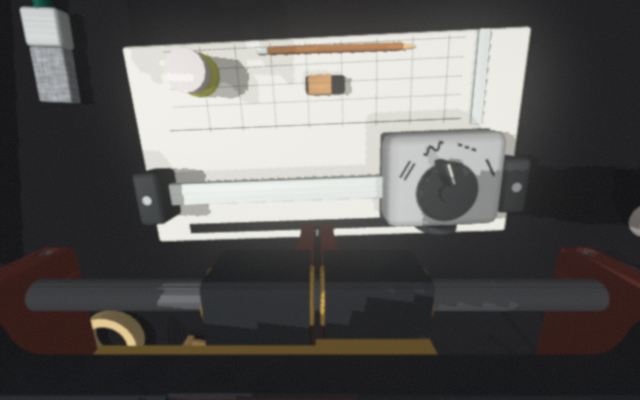

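View pics/s19.png

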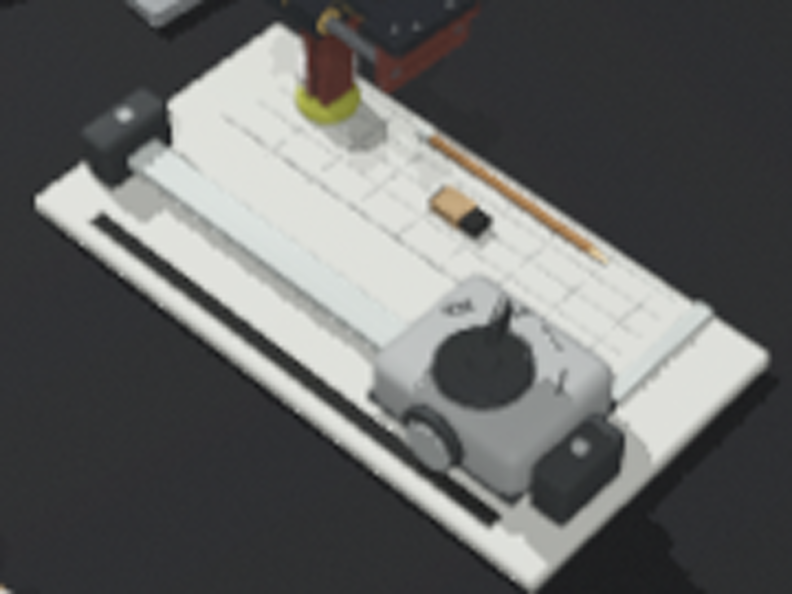

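The tab points at the wavy line, the head is against the fence-end block, and the deck corners and bystanders are where they were. I'll run a numeric check.

Run:
```python
from h import *
f=grab('wrist')
cv2.imwrite('pics/w20c.png',cv2.resize(f['frame'][115:240,370:540,::-1],None,fx=4.5,fy=4.5,interpolation=cv2.INTER_CUBIC))
a=np.radians(12.35); R=np.array([[np.cos(a),-np.sin(a)],[np.sin(a),np.cos(a)]])
g=cv2.cvtColor(f['frame'],cv2.COLOR_RGB2GRAY)
c=onz(f,(446.5,190),.084)[:2]; d=R.T@(c-[.5157,-.030]); print('axis',c,'trimmer',d,'joint',.128-d[1])
i0=cv2.cvtColor(cv2.imread('pics/scene0.png'),cv2.COLOR_BGR2GRAY).astype(float); i1=cv2.cvtColor(grab('scene')['frame'],cv2.COLOR_RGB2GRAY).astype(float)
for nm,(x0,y0,x1,y1) in {'fence corner':(355,195,398,225),'front corner':(330,235,360,263),'left block':(340,220,365,250),'far':(226,165,262,190),'glue':(380,280,420,325),'pots':(355,310,390,345),'tube':(425,255,490,285),'brush':(240,100,300,140),'pencil':(310,155,365,195)}.items():
    A=i0[y0:y1,x0:x1];B=i1[y0:y1,x0:x1]; print(nm,np.round(cv2.phaseCorrelate(A,B)[0],2),round(np.abs(A-B).mean(),1))
```

```text
axis [0.53254713 0.09768841] trimmer [0.04376765 0.1211303 ] joint 0.00686969807203168
fence corner [0.43 0.21] 7.0
front corner [-0.16  0.14] 20.1
left block [ 0.37 -0.16] 28.1
far [0.01 0.49] 3.6
glue [0.01 0.63] 9.9
pots [ 0.01 -0.01] 2.4
tube [0.19 0.37] 17.1
brush [ 0.01 -0.27] 14.7
pencil [ 0.13 -0.05] 8.9
```

View pics/w20c.png

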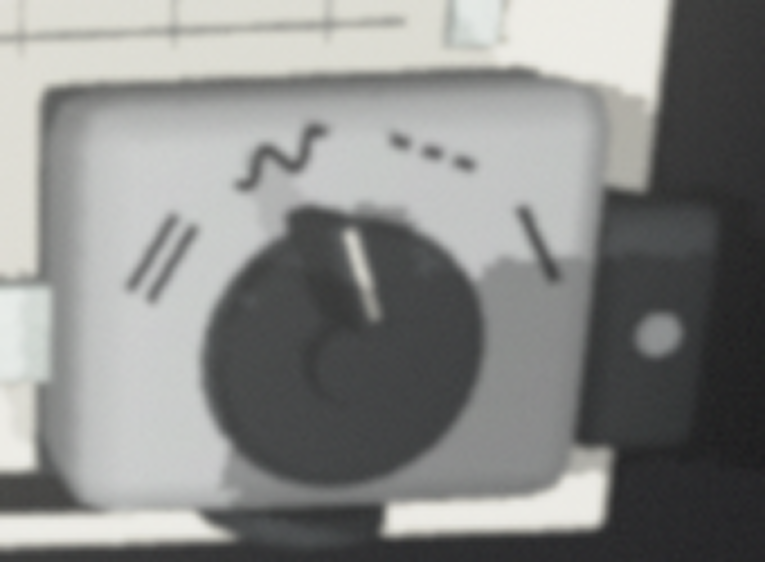

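Run:
```python
from h import *
f=grab('wrist'); a=np.radians(12.35); R=np.array([[np.cos(a),-np.sin(a)],[np.sin(a),np.cos(a)]])
L=lambda u,v:(u/4.5+370-.4,v/4.5+115-.4)
s=R.T@onz(f,L(660,335),.064)[:2]; s2=R.T@onz(f,L(660,335),.066)[:2]
for nm,uv,z in [('disc',L(344,352),.08),('boss',L(345,365),.084)]:
    d=R.T@onz(f,uv,z)[:2]; print(nm,'stud-axis',s-d,s2-d)
# other stud for baseline
g=f['frame'].mean(2)[185:215,138:160]; v,u=np.unravel_index(g.argmax(),g.shape); print(u+138,v+185)
o=R.T@onz(f,(u+138,v+185),.064)[:2]; print('studs',s-o)
# same in scene0/ w1
f0=grab('scene')
im=cv2.imread('pics/scene0.png').mean(2)
for (x0,y0,x1,y1) in [(345,226,358,238),(243,150,254,162)]:
    r=im[y0:y1,x0:x1].copy(); r[r<130]=0; ys,xs=np.mgrid[y0:y1,x0:x1]; print('stud px',(xs*r).sum()/r.sum(),(ys*r).sum()/r.sum(), (R.T@onz(f0,((xs*r).sum()/r.sum(),(ys*r).sum()/r.sum()),.064)[:2]))
print('scene axis now', R.T@onz(f0,(482/4.4+220,365/4.4+130),.08)[:2], 'before',R.T@onz(f0,(388/4.4+220,298/4.4+130),.08)[:2])
```

```text
disc stud-axis [0.0025397  0.08174788] [0.00204544 0.08040678]
boss stud-axis [0.0005084  0.08302334] [1.41428434e-05 8.16822399e-02]
140 202
studs [1.54642610e-04 4.11886466e-01]
stud px 348.0548662272198 228.5010663047693 [0.54604672 0.05266378]
stud px 247.979357121793 155.688292539074 [ 0.54649824 -0.34497103]
scene axis now [ 0.55007076 -0.01096792] before [ 0.55085185 -0.08995287]
```

The wrist measurement gives a stud-to-axis distance of 80–83 mm, where 77 mm means hard against the block, so I want a direct look straight down at the gap. I'll move the camera over it.

Request:
{"method": "apply_moves", "body": {"commands": [[[-0.008,0.038,0.01],[0,0,0]],[[-0.008,0.038,0],[0,0,0]],[[-0.008,0.038,0],[0,0,0]],[[-0.008,0.038,0],[0,0,0]],[[-0.006,0.028,0],[0,0,0]],[[0,0,0],[0,0,0]],[[0,0,0],[0,0,0]]]}}

```text
time_s: 16.6
tool_pos: [0.5112, 0.16, 0.1901]
ee_rot: [0.709, 0.059, -0.068, -0.7]
wrist_force: [-0.5, 0.7, -0.1]
finger_gap: 0.0003
```

Run:
```python
from h import *
f=grab('wrist','w21.png'); print(robot.state()['tool_pos'])
cv2.imwrite('pics/w21c.png',cv2.resize(f['frame'][115:255,210:400,::-1],None,fx=4,fy=4,interpolation=cv2.INTER_CUBIC))
```

```text
[0.51124031 0.15979154 0.19004253]
```

View pics/w21c.png

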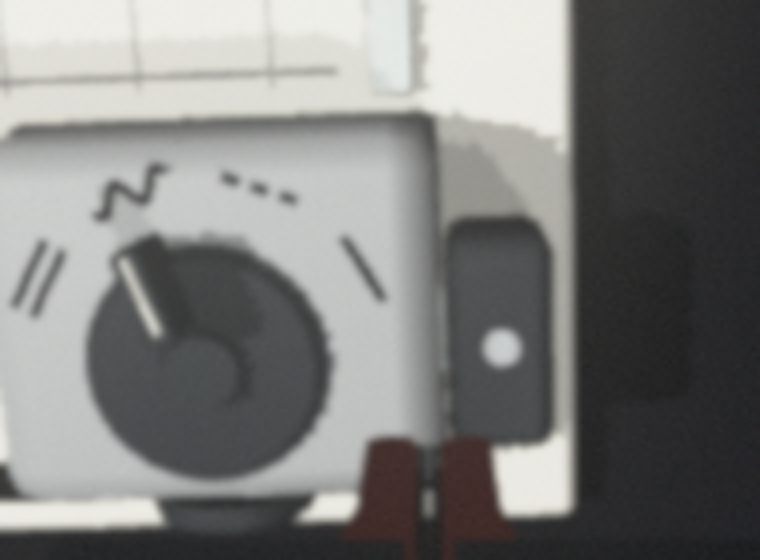

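Run:
```python
from h import *
f=grab('wrist'); F=f['frame'].astype(int)
for r in (150,160,172,180,190,200,210,218): print(r,F[r,310:330].sum(1)//3, F[r,319:322].tolist())
cv2.imwrite('pics/w22c.png',cv2.resize(f['frame'][140:240,290:355,::-1],None,fx=6,fy=6,interpolation=cv2.INTER_NEAREST))
print([np.round(proj(f,[*( np.array([.5157,-.030])+np.array([[np.cos(.2155),-np.sin(.2155)],[np.sin(.2155),np.cos(.2155)]])@[.05,y]),z]),1) for y,z in ((.19,.064),(.19,.042),(.205,.064),(.22,.064),(.128,.084))])
```

```text
150 [145 140 134 126 118 107  95  88  96 128 155 163 162 165 167 169 169 165
 164 167] [[130, 130, 126], [157, 157, 151], [166, 166, 159]]
160 [171 163 156 150 140 132 122 111 103 109 131 143 147 147 147 148 147 147
 147 147] [[110, 110, 107], [133, 132, 128], [145, 145, 139]]
172 [172 165 157 150 141 135 125 114 104 103 114 112  90  69  62  60  61  60
  61  58] [[104, 104, 101], [116, 116, 112], [114, 114, 110]]
180 [174 166 159 152 144 135 127 119 104  96  95  84  72  74  78  82  83  83
  84  82] [[97, 97, 95], [96, 95, 94], [85, 85, 83]]
190 [177 168 159 153 146 137 130 122 115 117 119 100  79  74  77  81  82  81
  82  81] [[116, 119, 117], [118, 121, 119], [99, 102, 100]]
200 [179 172 162 156 147 141 132 122 113 115 120 113  89  75  74  77  79  79
  80  85] [[114, 116, 116], [119, 123, 120], [112, 116, 113]]
210 [181 173 166 158 150 142 134 124 114 103  94  91  78  67  69  74  77  78
  78  78] [[104, 103, 104], [94, 95, 94], [92, 92, 90]]
218 [184 175 167 160 151 143 136 127 117 106  98  94  85  73  70  75  75  75
  77  75] [[107, 107, 106], [98, 99, 98], [94, 95, 93]]
[array([322.7, 201.7]), array([322.6, 197.1]), array([336.4, 201.2]), array([350.1, 200.8]), array([263.1, 208.2])]
```

View pics/w22c.png

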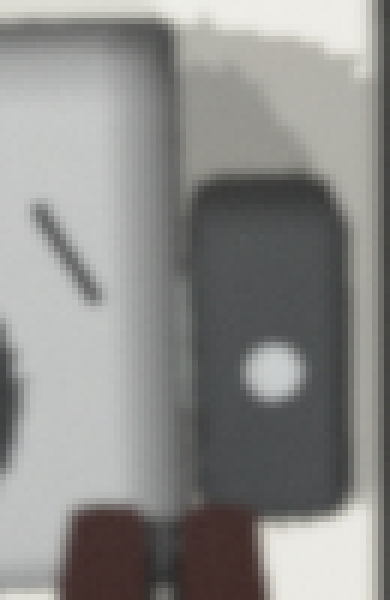

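Run:
```python
from h import *
a=np.radians(12.35); R=np.array([[np.cos(a),-np.sin(a)],[np.sin(a),np.cos(a)]])
f=grab('scene','scene23.png'); F=f['frame']
def stud(im,x0,y0,x1,y1):
    r=im[y0:y1,x0:x1].astype(float)-110; r[r<0]=0; ys,xs=np.mgrid[y0:y1,x0:x1]; return (xs*r).sum()/r.sum(),(ys*r).sum()/r.sum()
for nm,im in (('before',cv2.imread('pics/scene0.png').mean(2)),('now',F.mean(2))):
    s1=stud(im,349,228,356,235); s2=stud(im,245,153,252,159)
    A=R.T@onz(f,s1,.065)[:2]; B=R.T@onz(f,s2,.065)[:2]
    # disc: dark blob by mask+ellipse
    w=(285,180,330,220) if nm=='before' else (310,195,350,230)
    m=np.zeros(im.shape,np.uint8); m[w[1]:w[3],w[0]:w[2]]=(im[w[1]:w[3],w[0]:w[2]]<80)*255
    cs=cv2.findContours(m,cv2.RETR_EXTERNAL,cv2.CHAIN_APPROX_NONE)[0]
    print(nm,np.round(s1,2),np.round(s2,2),'studs',np.round(A-B,4))
    for c in cs:
        if cv2.contourArea(c)>80:
            P=np.array([(R.T@onz(f,p[0],.08)[:2]) for p in c]); 
            (cx,cy),(d1,d2),_=cv2.fitEllipse((P*1e3).astype(np.float32)); print('  disc mm',round(cx,1),round(cy,1),round(d1,1),round(d2,1),'stud-axis y',A[1]*1e3-cy)
cv2.imwrite('pics/s23.png',cv2.resize(F[185:260,300:370,::-1],None,fx=8,fy=8,interpolation=cv2.INTER_CUBIC))
```

```text
before [351.17 230.88] [247.82 155.63] studs [-3.00e-04  4.09e-01]
  disc mm 549.2 -87.1 56.3 60.0 stud-axis y 151.37900602008244
now [351.29 231.03] [247.81 155.63] studs [-2.000e-04  4.096e-01]
  disc mm 544.7 -11.3 52.9 70.9 stud-axis y 76.09836101038465
```

View pics/s23.png

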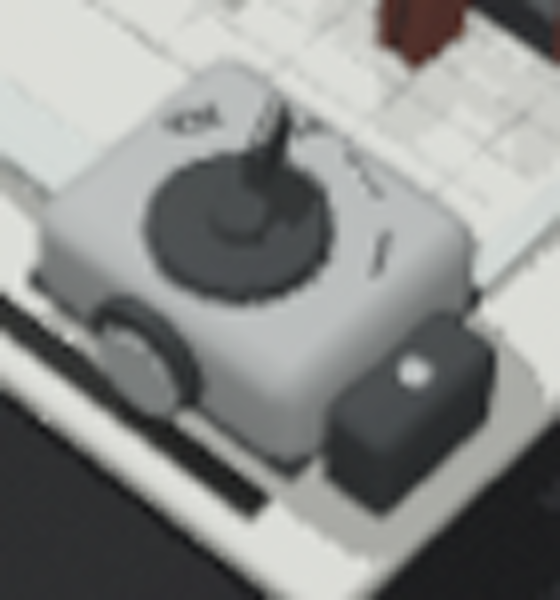

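The trimmer has not moved: the studs shifted by 0.2 px or less. Stud-to-axis distance is 76 mm from the scene view and 75 mm from the straight-down wrist view, where 77 mm means hard at the stop. With the two blocked pushes at about 12–13 N, this shows the head is at the end. I'll rise a little and hand in.

Request:
{"method": "apply_moves", "body": {"commands": [[[0,-0.01,0.03],[0,0,0]],[[0,-0.01,0.03],[0,0,0]],[[0,0,0],[0,0,0]],[[0,0,0],[0,0,0]],[[0,0,0],[0,0,0]]]}}

```text
time_s: 17.25
tool_pos: [0.5123, 0.1332, 0.2494]
ee_rot: [0.71, 0.054, -0.066, -0.699]
wrist_force: [0.1, 0.4, -0.2]
finger_gap: 0.0005
```

Run:
```python
from h import *
s=robot.state(); print(s['time_s'],np.round(s['tool_pos'],3),np.round(s['wrist_force'],2),np.abs(s['dq']).max())
print(robot.finish_job())
```

```text
17.25 [0.512 0.133 0.249] [ 0.08  0.4  -0.24] 0.02094739920267078
the job is handed in; nothing more can be done
None
```

The trimmer is set for a wavy cut, and I handed the job in at about 17 s. With the fingers shut, I pushed the tab round with 1–2 N until it clicked at the wavy line. I then pushed the head along its rail at about 6 N to the fence end.

**First try at the tab:** the fingertip passed over it without touching. The real finger tips sit about 15 mm above the reported TCP, so I went lower and it worked.

**Last checks:**
- **Tab:** it points at the wavy line in the wrist and scene views.
- **Head at the end:** it would not move at about 12–13.5 N along the rail, roughly twice its sliding force. That last push came close to the 15 N at which the trimmer slides.
- **Trimmer and other things:** the end-block studs shifted less than 0.2 pixel in the scene view. The pencil, eraser and pot on the deck look unmoved. I did not separately check the glue, paint tube, second pot and brush up close.
- **Arm:** it is clear and the wrist force is about zero.

**Where the checks disagreed:** the distance from the end-block stud to the selector's axis should be 77 mm with the head hard against the block. The scene view gave 76 mm and the straight-down view 75 mm, but an oblique wrist view gave 80–83 mm. The straight-down picture also shows a thin 2–3 pixel sliver between head and block. I put that down to the rounded edges, relying on the force and the two better views.

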